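# Seat the jar caps in the sampler drawer

### The job

Get the sampler ready for its run: pull its drawer out to the stop, press the caps of all three sample jars down until they are fully home while the drawer is out, then push the drawer completely shut again. Press firmly but do not hammer the glass jars, keep clear of the delicate injector tower that stands just behind one of them, and leave the other things on the bench where they are.

Things in the scene. Friction and masses are not known exactly. Their poses are not given: they have to be found in the camera images.
- unit: Fixed sampler unit, a low cabinet 240 deep (x) x 340 wide (y) x 118 mm high with one drawer. Origin: centre of its underside, on the bench. Its x axis points from its front to its back (the front faces the robot, roughly), y to its left as seen from the robot, z up. The front plane is at x = -120 mm in this frame.
- drawer_body (a joint): Travel of the drawer in m: 0 = shut (front panel flush with the unit's front plane), 0.125 = fully out at its stop. It slides along the unit's -x and stays where it is left (friction about 4 N). Its panel is 306 mm wide, its upper edge 98 mm above the bench.
- handle (a point): Middle of the drawer's steel bar handle: round bar 10 mm thick, 100 mm long along the unit's y, 100 mm above the bench, 55 mm in front of the drawer's panel (50 mm free gap behind the bar), free above and below. Moves with the drawer. Same axes as the unit.
- cap_left (a joint): How far the cap of the left (+y) jar has been pressed, in m: 0 = standing 10 mm proud, 0.010 = fully home. Starts between 0 and 0.005. It slides straight down with about 6 N of friction and stays where it is left.
- cap_middle (a joint): How far the cap of the middle jar has been pressed, in m: 0 = standing 10 mm proud, 0.010 = fully home. Starts between 0 and 0.005. It slides straight down with about 6 N of friction and stays where it is left.
- cap_right (a joint): How far the cap of the right (-y) jar has been pressed, in m: 0 = standing 10 mm proud, 0.010 = fully home. Starts between 0 and 0.005. It slides straight down with about 6 N of friction and stays where it is left.
- cap_left_top (a point): Centre of the flat top of the left jar's cap: black, 32 mm diameter, 18 mm high; top 95 mm above the bench at joint 0, 85 mm when home. Its jar stands in the row of three at the drawer's rear, y = 110 mm in the unit's frame, hidden in the unit while the drawer is shut. With the drawer at its stop the cap's centre is 12 mm in front of the unit's front plane. Axes as the unit.
- cap_middle_top (a point): Centre of the flat top of the middle jar's cap: black, 32 mm diameter, 18 mm high; top 95 mm above the bench at joint 0, 85 mm when home. Its jar stands in the row of three at the drawer's rear, y = 0 mm in the unit's frame, hidden in the unit while the drawer is shut. With the drawer at its stop the cap's centre is 12 mm in front of the unit's front plane. Axes as the unit.
- cap_right_top (a point): Centre of the flat top of the right jar's cap: black, 32 mm diameter, 18 mm high; top 95 mm above the bench at joint 0, 85 mm when home. Its jar stands in the row of three at the drawer's rear, y = -110 mm in the unit's frame, hidden in the unit while the drawer is shut. With the drawer at its stop the cap's centre is 12 mm in front of the unit's front plane. Axes as the unit.
- tower: Injector tower: fixed grey box on top of the unit, 130 deep x 90 wide x 240 mm high (118 to 358 mm above the bench), front face flush with the unit's front plane, right behind the left or the right cap (110 mm off the middle; the side varies). Origin: middle of its front face's lower edge. Delicate: do not touch. An upright tool cannot reach the cap in front of it.
- caddy: Fixed low bottle caddy on top of the unit on the other side from the tower, with two small bottles; its tray begins 100 mm behind the unit's front plane and it reaches 211 mm above the bench. Origin: on the unit's top at the front plane, in line with the caddy. Bystander.
- spare_bottle: Bystander: loose amber jar, 36 mm diameter, 60 mm high, standing on top of the unit between tower and caddy, about 120 mm behind the front plane. Origin: centre of its underside.
- vial_rack: Bystander: loose white vial rack 90 x 130 x 56 mm, on the bench to the left of the drawer. Origin: centre of its underside.
- beaker: Bystander: loose glass beaker, 64 mm diameter, 85 mm high, on the bench to the right of the drawer. Origin: centre of its underside.
- wrench: Bystander: loose steel wrench 160 mm long lying on the bench to the right. Origin: centre of its underside.
- tin: Bystander: loose flat round metal tin, 70 mm diameter, 25 mm high, on the bench to the left. Origin: centre of its underside.

How it is judged:
By the outcome, as a careful person would: the job done as asked, in the order asked, and still so for the second after the job is handed in, with the robot touching nothing.
It also fails if it takes over 64 s, if anything falls off the work surface, if the arm or the gripper's body presses on something with over 40 N, if the wrist force passes 120 N, or if a joint passes its speed limit or range.

### The arm

A 6-joint arm with a two-finger parallel gripper is mounted at the origin on the work surface. World frame = base frame: x ahead of the robot, y to its left, z up, the work surface at z = 0. Lengths are in m, angles in rad, forces in N, time in s.
With the tool pointing down it reaches from about 0.35 to 0.85 m from the base axis. Payload 8.1 kg.
Tool frame: the origin (TCP) lies on the centre line of the jaws, within the pads' length; the fingertips stand 17 mm ahead of it and the grasp point (between the pads) lies 2 mm behind it; z points along the fingers, y is the line along which they close (so a half turn about z gives the same grasp; the last joint's range is limited). The gripper opens to 93 mm and grips with 3 to 60 N. Pads are 15 mm wide; open, the fingers measure 128 mm over their backs; the gripper's body (75 mm by 188 mm) begins 65 mm behind the grasp point.
Start: joints at [-1.187, 0.13, 1.488, -0, 1.523, -0.085], TCP at [0.271, -0.535, 0.236] pointing down, gripper open.
Joint ranges: [-2.96, 2.96], [-0.89, 2.26], [0.02, 2.5], [-1.34, 4.48], [0, 2.73], [-2.66, 2.66]. Speed limits (rad/s): [2.39, 2.39, 2.79, 3.14, 3.14, 3.14].

### API

Orientations are given as a rotation vector (axis times angle).
In Python, from plant import telemetry, viewer, order gives the robot as it stands.
- The arm moves only by the tool send_rows, never from a script. Its argument "plan" is a list that holds one entry, the list of rows, each a list of 5 numbers: the closure, from -1 (fully open) to 1 (shut), then the shift along the world's x, y, z normalised to -1 to 1, where 1 is 0.2 m, then the turn about the world's z normalised to -1 to 1, where 1 is 60 degrees. A call has 1 to 20 rows; each row is the pose to reach, as a shift and turn from the pose commanded when the call began; what a row does not reach only later rows make up. A row lasts 1/12 s, in which the tool goes at most 41.7 mm and 7.16 degrees, less where a joint would pass 70% of its speed; a pose out of reach is approached as far as the arm can. A call with a number of a shift or a turn outside -1 to 1 is refused whole. A call with a gripper value outside its range is refused whole. The fingers move at their own pace and stop on an object; "force" is the grip in N (left out, the last holds). Time passes only in rows, so rows that repeat a pose let the fingers close. It gives the time, the measured TCP pose, the force, the opening and the grip force at its end, in the units of the state.
- telemetry.read_state(): the state, without advancing time (a new reading comes with each control period).
- viewer.read_camera(name): name is "scene" or "top"; returns (picture, depth): 400x640x3 uint8, blue, green, red; 400x640 float32, m along the optical axis (not along the pixel's ray), 0 where there is no reading.
- viewer.calibration(name): a dict with "camera_matrix" (3x3 intrinsics, pixels), "dist_coeffs" ([k1, k2, p1, p2, k3] as OpenCV has them; the pictures are not rectified), "extrinsics" (4x4, takes a point from camera to world coordinates). Camera axes: x right, y up, looking along -z (the intrinsics and any distortion apply to the point x, -y, -z); pixel columns grow to the right and rows downward; lengths in m; the calibration is good to about 2 mm. A picture is of the moment at which its call begins. calibration takes no time and is no camera call.
- order.close_job(): hands the job in; it is judged then, once.
The state is a dict: "t": time; "q": joint angles; "dq": joint speeds; "joint_torque": joint torques, N m; "tool_pos": TCP position; "orientation": TCP orientation; "force": force on the tool from outside, world axes, zero at the start; "wrist_torque": the same for the moment, N m; "opening": finger opening in m; "gripper_force": force on a finger pad.
Only numpy, scipy, OpenCV 4.12 (cv2) and the standard library are available. Lean on these libraries where they do the work, as an engineer would, in place of code of your own. Each camera call takes 0.05 s, during which the arm holds its last target. There are 200 camera calls.

## Working session

There is one attempt and no reset: what is moved stays moved. The work goes in short steps, Python scripts to look and compute and a tool call to move; the robot and the scene stay as the last step left them, time stands still between calls to the robot, and variables do not carry over. Pictures are saved under pics/ and viewed, at most 10 in all, crops included, and the job is handed in when it is done.

Besides the shell and the picture viewer there is one more tool, called after ">>>" as a command line: name --argument value ..., lists and objects as JSON in quotes. send_rows: Moves the arm, as the interface text tells. Scaled input: -1 to 1 covers 0.2 m each way for a shift and 60 degrees each way for a turn. Its arguments: {"type":"object","properties":{"plan":{"type":"array"},"force":{"type":"number"}},"required":["plan"]}

```bash
mkdir -p pics; ls
python3 - <<'E'
from plant import telemetry, viewer
import cv2, numpy as np
print(telemetry.read_state())
for n in ("scene","top"):
    im,d=viewer.read_camera(n); c=viewer.calibration(n)
    cv2.imwrite(f"pics/{n}0.png",im); np.savez(f"{n}0.npz",im=im,d=d,**c); print(n,c,(d>0).mean())
E
```

```text
pics
{'t': 0.0, 'q': array([-1.18739252e+00,  1.31175560e-01,  1.48929104e+00, -1.15012844e-07,
        1.52296995e+00, -8.54052676e-02]), 'dq': array([-4.13030279e-04, -1.11123554e-03,  5.56840624e-04,  7.38237353e-04,
       -1.50666093e-03, -4.78695193e-05]), 'joint_torque': array([ 1.07108826e-03, -5.59840572e+01, -4.91758704e+01,  7.70091196e-02,
        3.50742869e-02, -1.06518846e-04]), 'tool_pos': array([ 0.27090999, -0.53475578,  0.23457235]), 'orientation': array([-3.05390533e+00, -7.29254885e-01,  4.29893425e-04]), 'force': array([-0.02474254, -0.42220051, -0.46852154]), 'wrist_torque': array([-0.0122423 , -0.03490537,  0.07206583]), 'gripper_force': 0.0, 'opening': 0.09295092726299649}
scene {'camera_matrix': array([[363.84597083,   0.        , 324.78883504],
       [  0.        , 363.84597083, 202.94644821],
       [  0.        ,   0.        ,   1.        ]]), 'dist_coeffs': array([-0.07819377,  0.        ,  0.        ,  0.        ,  0.        ]), 'extrinsics': array([[-0.69931833, -0.47175396,  0.5370308 ,  1.0594854 ],
       [ 0.71462688, -0.47843317,  0.51030395,  0.42909228],
       [ 0.01619544,  0.74064155,  0.67170515,  0.69620484],
       [ 0.        ,  0.        ,  0.        ,  1.        ]])} 0.9959765625
top {'camera_matrix': array([[473.8902371 ,   0.        , 316.66411678],
       [  0.        , 473.8902371 , 203.23392893],
       [  0.        ,   0.        ,   1.        ]]), 'dist_coeffs': array([-0.01084646,  0.        ,  0.        ,  0.        ,  0.        ]), 'extrinsics': array([[-0.01338987,  0.9845992 , -0.17431329,  0.35718436],
       [-0.99984651, -0.01515392, -0.0087929 , -0.03168959],
       [-0.01129901,  0.1741688 ,  0.98465098,  1.38780408],
       [ 0.        ,  0.        ,  0.        ,  1.        ]])} 0.9959609375
```

View pics/scene0.png

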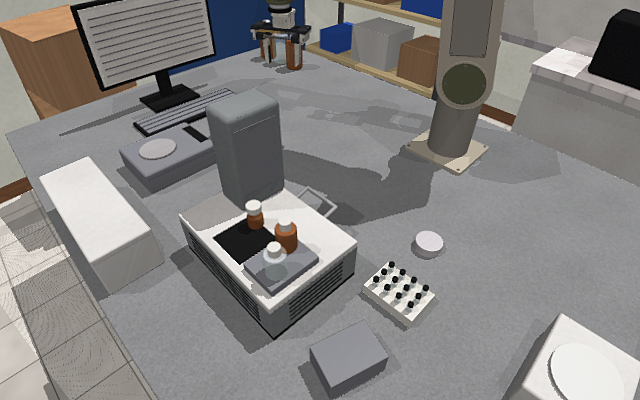

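View pics/top0.png

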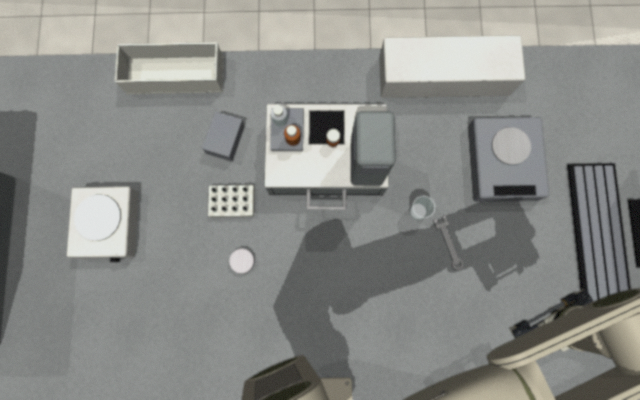

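The top view shows the unit front edge at about row 190 (columns 266–388) and the handle bar at about (326, 207). The tower is on the right at about (374, 140) and the beaker is at (423, 207). The wrench is near (450, 245), the tin at (241, 261) and the rack at (231, 200). The scene view confirms that the tower is on the right (-y).

```bash
cat > h.py <<'E'
import numpy as np, cv2
from plant import telemetry, viewer
def cloud(d,c):
    h,w=d.shape; v,u=np.mgrid[:h,:w]
    p=cv2.undistortPoints(np.stack([u,v],-1).reshape(-1,1,2).astype(np.float64),c["camera_matrix"],c["dist_coeffs"]).reshape(h,w,2)
    X=np.stack([p[...,0]*d,-p[...,1]*d,-d],-1)
    E=c["extrinsics"]; return X@E[:3,:3].T+E[:3,3]
def shot(n):
    im,d=viewer.read_camera(n); c=viewer.calibration(n); return im,d,cloud(d,c)
E
python3 - <<'E'
from h import *
for n in ("top","scene"):
    z=np.load(n+"0.npz"); im=z["im"]; P=cloud(z["d"],z); 
    x,y,h=P[...,0],P[...,1],P[...,2]
    def sel(name,m,rect=False):
        q=P[m]
        if len(q)<5: print(n,name,len(q)); return
        print(n,name,len(q),"lo",q.min(0).round(3),"hi",q.max(0).round(3),"med",np.median(q,0).round(4))
        if rect:
            r=cv2.minAreaRect((q[:,:2]*1000).astype(np.float32)); print("   rect",np.round(r[0],1),np.round(r[1],1),round(r[2],2))
    reg=(x>.4)&(x<1.0)&(y>-.5)&(y<.4)
    print(n,"bench z",np.median(h[(x>.3)&(x<.5)&(y>-.1)&(y<.2)]))
    # unit top, restricted to largest connected component
    def comp(m):
        k,l,s,_=cv2.connectedComponentsWithStats(m.astype(np.uint8)); i=1+np.argmax(s[1:,4]); return l==i
    sel("unit",comp(reg&(h>.108)&(h<.128)&(y>-.35)&(y<.25)),True)
    sel("tower",comp(reg&(h>.345)&(h<.37)),True)
    sel("towerall",reg&(h>.24)&(h<.37)&(x>.5),True)
    if n=="top":
        sel("handle",(np.mgrid[:400,:640][0]>191)&(np.mgrid[:400,:640][0]<214)&(np.mgrid[:400,:640][1]>300)&(np.mgrid[:400,:640][1]<352)&(h>.085)&(h<.115),True)
        rr,cc=np.mgrid[:400,:640]
        b=(rr>185)&(rr<228)&(cc>403)&(cc<442)
        sel("beaker",b&(h>.02),True)
        for lo in (.03,.06,.075): sel(f"beaker>{lo}",b&(h>lo),True)
        w=(rr>212)&(rr<275)&(cc>430)&(cc<470)
        sel("wrench",w&(h>.004),True)
        sel("rack",(rr>178)&(rr<220)&(cc>203)&(cc<260)&(h>.03),True)
        sel("tin",(rr>243)&(rr<280)&(cc>222)&(cc<260)&(h>.015),True)
im=np.load("top0.npz")["im"]
cv2.imwrite("pics/crop.png",cv2.resize(im[90:290,250:490],None,fx=3,fy=3,interpolation=cv2.INTER_CUBIC)[:600])
E
```

```text
top bench z 0.0006033719352290801
top unit 5904 lo [ 0.624 -0.22   0.108] hi [0.87  0.122 0.128] med [ 0.7213 -0.0244  0.1181]
   rect [747.7 -47.9] [339.8 242. ] 88.73
top tower 2090 lo [ 0.623 -0.203  0.345] hi [ 0.752 -0.113  0.365] med [ 0.6856 -0.1564  0.3571]
   rect [ 687.  -157.1] [ 90.  128.4] 88.75
top towerall 2672 lo [ 0.622 -0.203  0.24 ] hi [ 0.752 -0.11   0.365] med [ 0.6753 -0.1524  0.3562]
   rect [ 686.6 -156.4] [ 92.1 129.2] 89.13
top handle 263 lo [ 0.567 -0.1    0.087] hi [0.619 0.009 0.111] med [ 0.5761 -0.0456  0.1021]
   rect [593.5 -44.7] [108.7  51.6] 88.79
top beaker 318 lo [ 0.357 -0.348  0.02 ] hi [ 0.605 -0.032  1.388] med [ 0.579  -0.3257  0.0651]
   rect [ 486.6 -179.4] [ 62.  387.8] 32.14
top beaker>0.03 288 lo [ 0.357 -0.348  0.03 ] hi [ 0.605 -0.032  1.388] med [ 0.5775 -0.3255  0.0696]
   rect [ 486.6 -179.4] [ 62.  387.8] 32.14
top beaker>0.06 180 lo [ 0.357 -0.348  0.061] hi [ 0.605 -0.032  1.388] med [ 0.5753 -0.3228  0.0806]
   rect [ 486.6 -179.4] [ 62.  387.8] 32.14
top beaker>0.075 124 lo [ 0.357 -0.348  0.075] hi [ 0.605 -0.032  1.388] med 
[... 231 characters left out ...]
7 -0.032  0.03 ] hi [0.654 0.298 1.388] med [0.6072 0.232  0.0337]
   rect [532.9 113.9] [435.9 135.2] 56.88
top tin 477 lo [ 0.357 -0.032  0.015] hi [0.469 0.235 1.388] med [0.4339 0.1994 0.0252]
   rect [388.2 107.7] [277.2  68.3] 63.59
scene bench z 0.0014015121671986375
scene unit 8512 lo [ 0.629 -0.223  0.108] hi [0.873 0.123 0.128] med [ 0.7813 -0.0317  0.1195]
   rect [750.4 -50.2] [343.2 240.9] 89.09
scene tower 1568 lo [ 0.63  -0.202  0.345] hi [ 0.759 -0.111  0.361] med [ 0.7036 -0.14    0.3578]
   rect [ 693.7 -155.7] [ 89.1 128.9] 87.96
scene towerall 4647 lo [ 0.63  -0.202  0.24 ] hi [ 0.759 -0.107  0.361] med [ 0.7151 -0.1159  0.3224]
   rect [ 694.1 -154.6] [ 93.1 129.3] 89.15
```

View pics/crop.png

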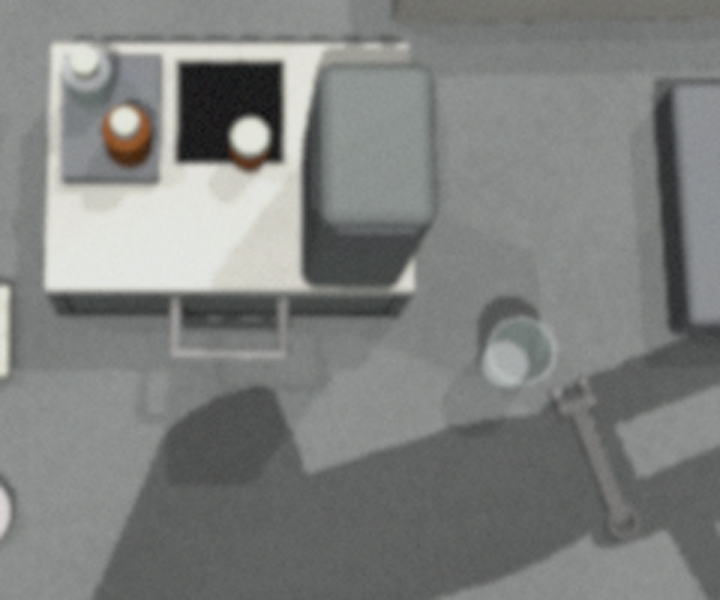

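The crop shows the handle bar from (172, 353) to (284, 353), the beaker rim centred near (521, 350), and the wrench from (573, 395) to (623, 522). One more measurement covers the beaker rim, the handle bar, and the gripper body's real shape.

```bash
cat >> h.py <<'E'
def ray(n,uv,z):
    c=viewer.calibration(n); E=c["extrinsics"]
    p=cv2.undistortPoints(np.array(uv,float).reshape(-1,1,2),c["camera_matrix"],c["dist_coeffs"]).reshape(-1,2)
    D=np.c_[p[:,0],-p[:,1],-np.ones(len(p))]@E[:3,:3].T; o=E[:3,3]
    return o+D*((z-o[2])/D[:,2])[:,None]
E
python3 - <<'E'
from h import *
z=np.load("top0.npz"); P=cloud(z["d"],z); im=z["im"]
rr,cc=np.mgrid[:400,:640]
q=P[(rr>195)&(rr<216)&(cc>305)&(cc<347)&(P[...,2]>.09)&(P[...,2]<.112)&(P[...,0]<.59)&(P[...,0]>.5)]
print("bar",len(q),q.mean(0),np.degrees(np.polyfit(q[:,1],q[:,0],1)[0]),q[:,1].min(),q[:,1].max(),q[:,0].min(),q[:,0].max())
b=(rr>185)&(rr<228)&(cc>400)&(cc<442)
q=P[b&(P[...,2]>.07)&(P[...,2]<.1)]; print("rim",cv2.minEnclosingCircle((q[:,:2]*1000).astype(np.float32)))
print("rim by px", ray("top",[(411,206),(435.5,206),(423.7,195.5),(423.7,219.5)],.085).round(4))
s=np.load("scene0.npz"); p=s  # beaker other view by depth
for n,z in (("top",z),("scene",s)):
    P=cloud(z["d"],z).reshape(-1,3); T=np.array([.2709,-.5348,.2346])
    d=P-T; a=np.radians(26.9); tx=np.array([np.cos(a),np.sin(a)]); ty=np.array([np.sin(a),-np.cos(a)])
    X=d[:,:2]@tx*1000; Y=d[:,:2]@ty*1000; Z=d[:,2]*1000
    m=(abs(X)<120)&(abs(Y)<150)&(Z>-40)&(Z<400)
    for lo in range(-20,260,10):
        k=m&(Z>=lo)&(Z<lo+10)
        if k.sum()>3: print(n,lo,k.sum(),"X",X[k].min().round(),X[k].max().round(),"Y",Y[k].min().round(),Y[k].max().round())
E
```

```text
bar 188 [ 0.57407108 -0.04447496  0.10339361] 0.7974535160660573 -0.0986260503478246 0.009384365006726104 0.5666602573547339 0.5893595555558617
rim ((574.29833984375, -316.12493896484375), 32.71263885498047)
rim by px [[ 0.576  -0.2826  0.085 ]
 [ 0.5749 -0.3507  0.085 ]
 [ 0.6052 -0.3194  0.085 ]
 [ 0.5375 -0.3159  0.085 ]]
top -20 8 X -5.0 11.0 Y 45.0 54.0
top -10 5 X -1.0 11.0 Y 46.0 58.0
top 0 5 X -0.0 5.0 Y 45.0 47.0
top 20 4 X 6.0 10.0 Y 45.0 49.0
top 30 8 X 9.0 11.0 Y 46.0 58.0
top 40 5 X 10.0 11.0 Y 47.0 59.0
top 70 43 X 16.0 37.0 Y -86.0 82.0
top 80 241 X 21.0 38.0 Y -85.0 82.0
top 90 146 X 10.0 38.0 Y -91.0 93.0
top 100 236 X 8.0 37.0 Y -93.0 93.0
top 110 215 X 9.0 37.0 Y -93.0 93.0
top 120 4 X 21.0 24.0 Y -42.0 -33.0
top 140 10 X -31.0 37.0 Y -40.0 9.0
top 150 92 X -36.0 38.0 Y -41.0 7.0
top 160 37 X -28.0 39.0 Y -39.0 7.0
top 180 19 X -26.0 44.0 Y -37.0 8.0
top 190 38 X -29.0 44.0 Y -40.0 10.0
top 200 70 X -38.0 44.0 Y -40.0 20.0
top 210 24 X -25.0 42.0 Y -39.0 11.0
top 220 12 X -26.0 -7.0 Y -40.0 -31.0
top 230 21 X -24.0 -4.0 Y -41.0 -32.0
top 240 23 X -27.0 -0.0 Y -41.0
[... 181 characters left out ...]
-64.0 63.0
scene 20 32 X -7.0 15.0 Y -64.0 62.0
scene 30 39 X -6.0 14.0 Y -66.0 66.0
scene 40 43 X -9.0 14.0 Y -66.0 67.0
scene 50 38 X -6.0 14.0 Y -65.0 67.0
scene 60 23 X -7.0 26.0 Y -87.0 79.0
scene 70 113 X -32.0 41.0 Y -88.0 86.0
scene 80 177 X -30.0 43.0 Y -88.0 84.0
scene 90 141 X -31.0 38.0 Y -95.0 90.0
scene 100 266 X -34.0 42.0 Y -96.0 94.0
scene 110 201 X -34.0 37.0 Y -95.0 92.0
scene 120 71 X -24.0 27.0 Y -41.0 19.0
scene 130 76 X -15.0 29.0 Y -42.0 18.0
scene 140 48 X -26.0 37.0 Y -42.0 15.0
scene 150 97 X -33.0 40.0 Y -41.0 32.0
scene 160 98 X -20.0 41.0 Y -38.0 36.0
scene 170 65 X -9.0 35.0 Y -31.0 22.0
scene 180 62 X -5.0 48.0 Y -42.0 31.0
scene 190 63 X 4.0 45.0 Y -41.0 30.0
```

The beaker's centre is at about (0.574, -0.317), and the handle bar's is at (0.574, -0.0445). The unit's yaw is about -1.1°. I'm moving to the handle now, keeping clear of the tower.

>>> send_rows --plan '[[[0, 0.25, 0.5, 0, 0.5], [0, 0.5, 1, 0, 1], [0, 0.5, 1, 0, 1], [0, 0.5, 1, 0, 1], [0, 0.5, 1, 0, 1], [0, 0.5, 1, 0, 1], [0, 0.5, 1, 0, 1], [0, 0.5, 1, 0, 1], [0, 0.5, 1, 0, 1], [0, 0.5, 1, 0, 1]]]' --force 30

```text
t: 0.93
tool_pos: [0.3711, -0.3348, 0.2352]
orientation: [-2.278, -2.163, -0.0]
force: [-0.9, -0.5, 0.2]
opening: 0.0466
gripper_force: 0.0
```

>>> send_rows --plan '[[[0, 0.25, 1, 0, 0.03], [0, 0.25, 1, 0, 0.03], [0, 0.25, 1, 0, 0.03], [0, 0.25, 1, 0, 0.03], [0, 0.25, 1, 0, 0.03], [0, 0.25, 1, 0, 0.03]]]'

```text
t: 1.43
tool_pos: [0.4221, -0.1294, 0.2355]
orientation: [-2.243, -2.198, -0.004]
force: [0.8, -0.6, 0.4]
opening: 0.0468
gripper_force: 0.0
```

Run:
```python
from h import *
from scipy.spatial.transform import Rotation as R
s=telemetry.read_state(); m=R.from_rotvec(s["orientation"]).as_matrix()
print(s["t"],s["tool_pos"],"ty",np.degrees(np.arctan2(m[1,1],m[0,1])),"tz",m[:,2],s["q"],s["opening"],s["force"])
```

```text
1.4333 [ 0.4221325  -0.1293985   0.23553887] ty -1.1638360975490099 tz [ 6.86494157e-04  2.73001743e-03 -9.99996038e-01] [-0.41594707 -0.31219703  1.90427723  0.00277523  1.54998765 -0.39569357] 0.046772508975270015 [ 0.84944591 -0.55419274  0.39451833]
```

>>> send_rows --plan '[[[0, 0.4, 0.45, 0, 0], [0, 0.765, 0.45, 0, 0], [0, 0.765, 0.45, 0, 0], [0, 0.765, 0.45, 0, 0], [0, 0.765, 0.45, 0, 0], [0, 0.765, 0.45, 0, 0], [0, 0.765, 0.45, -0.15, 0], [0, 0.765, 0.45, -0.3, 0], [0, 0.765, 0.45, -0.45, 0], [0, 0.765, 0.45, -0.6, 0], [0, 0.765, 0.45, -0.69, 0], [0, 0.765, 0.45, -0.69, 0], [0, 0.765, 0.45, -0.69, 0]]]'

```text
t: 2.52
tool_pos: [0.5725, -0.046, 0.0968]
orientation: [-2.248, -2.192, 0.003]
force: [0.2, 0.6, 0.5]
opening: 0.0465
gripper_force: 0.0
```

>>> send_rows --plan '[[[0.5, 0, 0, 0, 0], [1, 0, 0, 0, 0], [1, 0, 0, 0, 0], [1, 0, 0, 0, 0], [1, 0, 0, 0, 0], [1, 0, 0, 0, 0]]]'

```text
t: 3.02
tool_pos: [0.5744, -0.0453, 0.0982]
orientation: [2.247, 2.195, 0.0]
force: [-3.9, -0.8, 1.7]
opening: 0.0109
gripper_force: 3.7
```

>>> send_rows --plan '[[[1, 0, 0, 0, 0], [1, 0, 0, 0, 0], [1, -0.05, 0.001, 0, 0], [1, -0.1, 0.002, 0, 0], [1, -0.15, 0.003, 0, 0], [1, -0.2, 0.004, 0, 0], [1, -0.25, 0.005, 0, 0], [1, -0.3, 0.006, 0, 0], [1, -0.35, 0.007, 0, 0], [1, -0.4, 0.008, 0, 0], [1, -0.45, 0.009, 0, 0], [1, -0.5, 0.01, 0, 0], [1, -0.54, 0.011, 0, 0], [1, -0.58, 0.012, 0, 0], [1, -0.6, 0.012, 0, 0], [1, -0.615, 0.012, 0, 0], [1, -0.625, 0.012, 0, 0], [1, -0.63, 0.012, 0, 0], [1, -0.63, 0.012, 0, 0]]]'

```text
t: 4.6
tool_pos: [0.4486, -0.0427, 0.098]
orientation: [2.247, 2.195, 0.002]
force: [3.5, 1.7, 2.0]
opening: 0.0089
gripper_force: 30.0
```

Run:
```python
from h import *
im,d,P=shot("top"); np.savez("top1.npz",im=im,d=d,P=P); s=telemetry.read_state(); print(s["force"],s["tool_pos"],s["gripper_force"])
cv2.imwrite("pics/t1.png",cv2.resize(im[130:290,230:450],None,fx=3,fy=3,interpolation=cv2.INTER_CUBIC))
```

```text
[3.83058848 2.36884921 2.71854617] [ 0.44862711 -0.04271932  0.09805005] 30.00083327293396
```

>>> send_rows --plan '[[[1, -0.01, 0, 0, 0], [1, -0.02, 0, 0, 0], [1, -0.02, 0, 0, 0]]]'

```text
t: 4.9
tool_pos: [0.4485, -0.0427, 0.0982]
orientation: [2.242, 2.19, 0.012]
force: [28.3, 2.1, -19.5]
opening: 0.0089
gripper_force: 30.0
```

>>> send_rows --plan '[[[1, 0.02, 0, 0, 0], [0, 0.02, 0, 0, 0], [0, 0.02, 0, 0, 0], [0, 0.02, 0, 0, 0], [0, 0.02, 0, 0, 0], [0, 0.02, 0, 0.2, 0], [0, 0.02, 0, 0.4, 0], [0, 0.02, 0, 0.6, 0], [0, -0.1, 0, 0.8, 0], [0, -0.3, 0, 0.8, 0], [1, -0.3, 0, 0.8, 0], [1, -0.3, 0, 0.8, 0], [1, -0.3, 0, 0.8, 0], [1, -0.3, 0, 0.8, 0]]]'

```text
t: 6.07
tool_pos: [0.3842, -0.0429, 0.2566]
orientation: [-2.246, -2.194, 0.002]
force: [-0.5, 0.1, -1.1]
opening: 0.0243
gripper_force: 0.0
```

Run:
```python
from h import *
s=telemetry.read_state(); print(s["t"],s["tool_pos"],s["force"],s["opening"])
a=shot("top"); b=shot("scene")
for n,(im,d,P) in (("top",a),("scene",b)): np.savez(n+"2.npz",im=im,d=d,P=P)
A=cv2.resize(a[0][130:290,230:450],(800,582),interpolation=cv2.INTER_CUBIC); cv2.imwrite("pics/t2.png",A)
cv2.imwrite("pics/s2.png",cv2.resize(b[0][150:300,200:400],(800,600),interpolation=cv2.INTER_CUBIC))
P=a[2]; hsv=cv2.cvtColor(a[0],cv2.COLOR_BGR2HSV)
m=(hsv[...,2]<60)&(P[...,2]>.08)&(P[...,2]<.1)&(P[...,0]>.58)&(P[...,0]<.66)
k,l,st,ce=cv2.connectedComponentsWithStats(m.astype(np.uint8))
for i in range(1,k):
    if st[i,4]>15: q=P[l==i]; print("dark",st[i],ce[i].round(1),q.mean(0).round(4),q.min(0).round(3),q.max(0).round(3))
```

```text
6.0667 [ 0.38422868 -0.04287032  0.25661285] [-0.5229393   0.08288621 -1.13350517] 0.0242819265283427
```

View pics/t2.png

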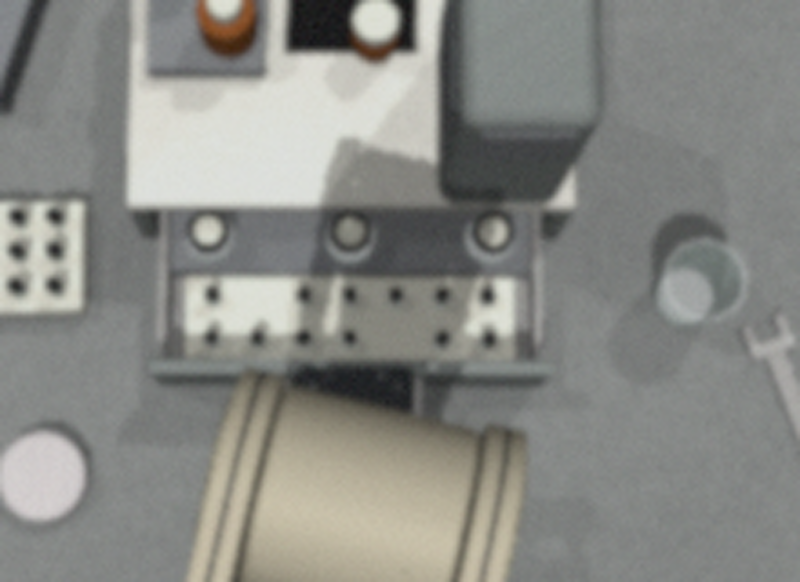

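View pics/s2.png

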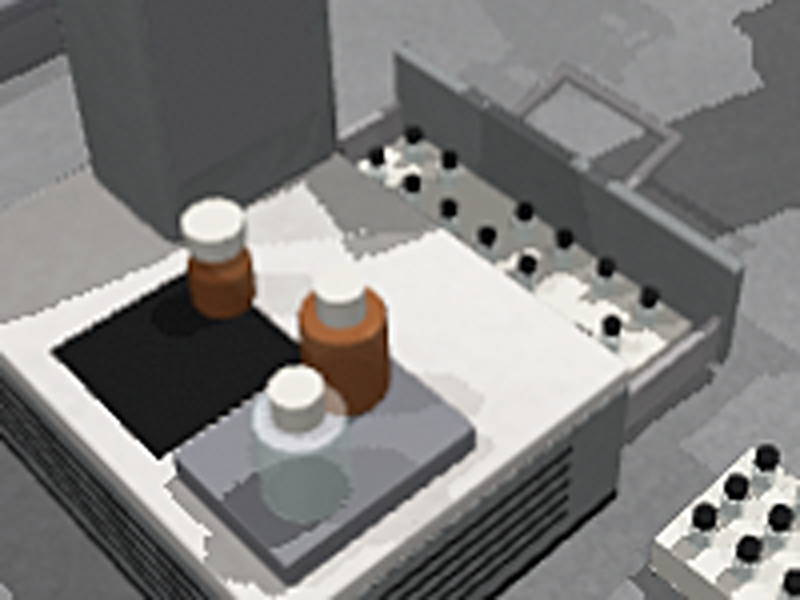

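The three caps show as pale discs at crop (208, 230), (350, 230) and (494, 230), and the drawer is out with its side rails near columns 165 and 543. Next I'll measure the caps, side rail and vials.

Run:
```python
from h import *
z=np.load("top2.npz"); P=z["P"]; im=z["im"]
k=800/220
for u,v in ((208,230),(350,230),(494,230)):
    c,r=230+u/k,130+v/k; q=P[int(r)-2:int(r)+3,int(c)-2:int(c)+3].reshape(-1,3)
    print("cap",np.median(q,0).round(4),q[:,2].min().round(4),q[:,2].max().round(4))
    m=(np.hypot(P[...,0]-np.median(q[:,0]),P[...,1]-np.median(q[:,1]))<.022)&(abs(P[...,2]-np.median(q[:,2]))<.006)
    w=P[m]; print("   ",m.sum(),cv2.minEnclosingCircle((w[:,:2]*1000).astype(np.float32)),w[:,2].mean().round(4))
# profiles in unit frame
F=np.array([.6285,-.0465]); a=np.radians(-1.15); ex=np.array([np.cos(a),np.sin(a)]); ey=np.array([-ex[1],ex[0]])
U=(P[...,:2]-F)@ex*1000; V=(P[...,:2]-F)@ey*1000; H=P[...,2]*1000
for s in (-1,1):
  for f in (-30,-60,-90,-118):
    m=(abs(U-f)<5)&(V*s>95)&(V*s<185); o=np.argsort(V[m]*s); 
    print(s,f,[(int(v),int(h)) for v,h in zip(V[m][o],H[m][o])][::2])
m=(U>-110)&(U<-32)&(V>-150)&(V<150); print("drawer interior max z",np.percentile(H[m],[5,50,95,99,100]))
m=(abs(U+125)<12)&(abs(V)<170)&(H>85)&(H<110); print("panel",U[m].min(),U[m].max(),V[m].min(),V[m].max(),H[m].max())
m=(abs(V+270)<50)&(U>-110)&(U<10)&(H>70)&(H<95); q=np.c_[U[m],V[m]].astype(np.float32); print("rim",cv2.minEnclosingCircle(q))
```

```text
cap [0.6186 0.0628 0.0842] 0.0804 0.0903
    88 ((617.7724609375, 63.90654373168945), 16.416818618774414) 0.0835
cap [ 0.6168 -0.0466  0.0844] 0.0792 0.0887
    68 ((615.2905883789062, -46.13575744628906), 16.441329956054688) 0.0836
cap [ 0.6152 -0.1558  0.0845] 0.0789 0.0885
    86 ((613.3087768554688, -155.3013153076172), 16.351741790771484) 0.0831
-1 -30 [(-95, 44), (-95, 42), (-98, 47), (-98, 39), (-100, 51), (-101, 83), (-102, 63), (-103, 93), (-104, 40), (-106, 57), (-106, 49), (-107, 40), (-108, 64), (-109, 84), (-110, 40), (-111, 56), (-112, 81), (-113, 40), (-114, 62), (-115, 51), (-116, 65), (-117, 87), (-118, 42), (-121, 48), (-121, 44), (-124, 44), (-126, 49), (-127, 43), (-130, 44), (-133, 43), (-133, 41), (-135, 43), (-138, 44), (-139, 41), (-141, 47), (-141, 43), (-143, 54), (-143, 51), (-146, 56), (-146, 51), (-149, 54), (-158, 2), (-158, 2), (-160, 5), (-161, -1), (-163, 4), (-164, 0), (-166, 3), (-169, 3), (-170, -2), (-173, 0), (-173, -5), (-175, 2), (-178, 3), (-179, 0), (-181, 6), (-182, 0), (-184, 4)]
-1 -60 [(-95, 40), (-95, 38), (-98, 37), (-99, 32), (-101, 40
[... 3644 characters left out ...]
 95), (108, 98), (109, 97), (111, 100), (114, 98), (114, 94), (117, 98), (119, 100), (120, 92), (122, 95), (125, 102), (125, 99), (128, 95), (130, 102), (131, 94), (133, 96), (136, 99), (136, 92), (138, 99), (141, 96), (142, 96), (144, 99), (146, 101), (148, 90), (150, 98), (153, 95), (157, 0), (160, 1), (163, 3), (163, -3), (166, 1), (166, -3), (168, 4), (172, 0), (172, 0), (174, 3), (175, 0), (178, 0), (181, 0), (181, -2), (184, 0), (184, -4)]
drawer interior max z [20.82254022 38.3233711  59.88373348 64.47201351 67.46518077]
panel -136.64881024253853 -113.73701249504614 -151.24157852313007 153.23844593367983 106.22346376108993
rim ((-49.362548828125, -271.5675964355469), 32.3068733215332)
```

>>> send_rows --plan '[[[1, 0.2, 0.15, 0, 0], [1, 0.4, 0.3, 0, 0], [1, 0.6, 0.45, 0, 0], [1, 0.8, 0.532, 0, 0], [1, 1, 0.532, 0, 0], [1, 1, 0.532, 0, 0]]]'

```text
t: 6.67
tool_pos: [0.5871, 0.0655, 0.2546]
orientation: [-2.244, -2.196, 0.003]
force: [0.3, -1.1, -1.1]
opening: 0.0006
gripper_force: 0.0
```

>>> send_rows --plan '[[[1, 0.1725, 0, 0, 0], [1, 0.1725, 0, -0.15, 0], [1, 0.1725, 0, -0.3, 0], [1, 0.1725, 0, -0.45, 0], [1, 0.1725, 0, -0.55, 0], [1, 0.1725, 0, -0.62, 0], [1, 0.1725, 0, -0.67, 0], [1, 0.1725, 0, -0.7, 0], [1, 0.1725, 0, -0.7, 0], [1, 0.1725, 0, -0.7, 0], [1, 0.1725, 0, -0.7, 0]]]'

```text
t: 7.58
tool_pos: [0.6157, 0.0639, 0.115]
orientation: [-2.243, -2.192, 0.009]
force: [-8.7, -0.3, -3.8]
opening: 0.0007
gripper_force: 4.4
```

The closed fingers are brushing the unit's front edge with about 9 N. I'm backing up and shifting 10 mm toward the robot, where the fingers still cover the cap's centre.

>>> send_rows --plan '[[[1, -0.05, 0, 0.05, 0], [1, -0.05, 0, 0.1, 0], [1, -0.05, 0, 0.1, 0], [1, -0.05, 0, 0.1, 0]]]'

```text
t: 7.92
tool_pos: [0.6103, 0.0636, 0.1394]
orientation: [2.245, 2.194, 0.004]
force: [-0.2, 0.3, -0.0]
opening: 0.0007
gripper_force: 0.0
```

>>> send_rows --plan '[[[1, 0, 0, -0.05, 0], [1, 0, 0, -0.09, 0], [1, 0, 0, -0.1, 0], [1, 0, 0, -0.1, 0], [1, 0, 0, -0.1, 0]]]'

```text
t: 8.33
tool_pos: [0.608, 0.0635, 0.1166]
orientation: [-2.246, -2.194, 0.002]
force: [0.7, 0.2, 0.0]
opening: 0.0001
gripper_force: 0.0
```

>>> send_rows --plan '[[[1, 0, 0, -0.01, 0], [1, 0, 0, -0.02, 0], [1, 0, 0, -0.03, 0], [1, 0, 0, -0.035, 0], [1, 0, 0, -0.04, 0], [1, 0, 0, -0.045, 0], [1, 0, 0, -0.05, 0], [1, 0, 0, -0.055, 0], [1, 0, 0, -0.06, 0], [1, 0, 0, -0.06, 0]]]'

```text
t: 9.17
tool_pos: [0.6086, 0.0635, 0.1062]
orientation: [2.247, 2.195, 0.0]
force: [-1.8, 0.3, 4.9]
opening: 0.0005
gripper_force: 2.0
```

>>> send_rows --plan '[[[1, 0, 0, -0.005, 0], [1, 0, 0, -0.01, 0], [1, 0, 0, -0.015, 0], [1, 0, 0, -0.02, 0], [1, 0, 0, -0.025, 0], [1, 0, 0, -0.025, 0]]]'

```text
t: 9.67
tool_pos: [0.6094, 0.0636, 0.1022]
orientation: [2.246, 2.194, 0.002]
force: [-3.4, -0.2, 9.2]
opening: 0.0006
gripper_force: 4.5
```

>>> send_rows --plan '[[[1, 0, 0, -0.004, 0], [1, 0, 0, -0.008, 0], [1, 0, 0, -0.012, 0], [1, 0, 0, -0.016, 0], [1, 0, 0, -0.016, 0]]]'

```text
t: 10.08
tool_pos: [0.6117, 0.0635, 0.1021]
orientation: [2.244, 2.192, 0.008]
force: [-3.2, -0.8, 21.3]
opening: 0.0006
gripper_force: 10.3
```

Left cap is home: tip stopped at z = 0.085 with 21 N on it. Next is the middle one.

>>> send_rows --plan '[[[1, 0, 0, 0.05, 0], [1, 0, 0, 0.15, 0], [1, 0, 0, 0.3, 0], [1, 0, 0, 0.3, 0], [1, -0.01, -0.15, 0.3, 0], [1, -0.01, -0.3, 0.3, 0], [1, -0.01, -0.45, 0.3, 0], [1, -0.01, -0.55, 0.3, 0], [1, -0.01, -0.55, 0.3, 0], [1, -0.01, -0.55, 0.2, 0], [1, -0.01, -0.55, 0.12, 0], [1, -0.01, -0.55, 0.1, 0], [1, -0.01, -0.55, 0.1, 0], [1, -0.01, -0.55, 0.09, 0], [1, -0.01, -0.55, 0.08, 0], [1, -0.01, -0.55, 0.07, 0], [1, -0.01, -0.55, 0.06, 0], [1, -0.01, -0.55, 0.055, 0], [1, -0.01, -0.55, 0.05, 0]]]'

```text
t: 11.67
tool_pos: [0.6069, -0.0464, 0.1083]
orientation: [2.247, 2.195, 0.001]
force: [-2.5, 1.7, 6.6]
opening: 0.0004
gripper_force: 3.0
```

>>> send_rows --plan '[[[1, 0, 0, -0.005, 0], [1, 0, 0, -0.01, 0], [1, 0, 0, -0.015, 0], [1, 0, 0, -0.02, 0], [1, 0, 0, -0.025, 0], [1, 0, 0, -0.03, 0], [1, 0, 0, -0.035, 0], [1, 0, 0, -0.035, 0]]]'

```text
t: 12.33
tool_pos: [0.6074, -0.0464, 0.1022]
orientation: [2.246, 2.194, 0.002]
force: [-2.6, 0.9, 8.4]
opening: 0.0007
gripper_force: 4.6
```

>>> send_rows --plan '[[[1, 0, 0, -0.004, 0], [1, 0, 0, -0.008, 0], [1, 0, 0, -0.012, 0], [1, 0, 0, -0.016, 0], [1, 0, 0, -0.016, 0]]]'

```text
t: 12.75
tool_pos: [0.6097, -0.0465, 0.102]
orientation: [2.243, 2.192, 0.008]
force: [-2.6, 1.7, 21.3]
opening: 0.0008
gripper_force: 10.5
```

The middle cap is also home. I'm lifting clear and checking the gripper body's shape with the fingers shut, since I need it for the cap under the tower.

>>> send_rows --plan '[[[1, 0, 0, 0.1, 0], [1, 0, 0, 0.3, 0], [1, 0, 0, 0.5, 0], [1, -0.2, 0, 0.7, 0], [1, -0.4, 0, 0.9, 0], [1, -0.6, 0, 1, 0], [1, -0.6, 0, 1, 0], [1, -0.6, 0, 1, 0], [1, -0.6, 0, 1, 0]]]'

```text
t: 13.5
tool_pos: [0.4869, -0.0466, 0.2995]
orientation: [2.245, 2.192, 0.004]
force: [0.2, -0.5, -0.1]
opening: 0.0006
gripper_force: 0.0
```

Run:
```python
from h import *
from scipy.spatial.transform import Rotation as R
s=telemetry.read_state(); m=R.from_rotvec(s["orientation"]).as_matrix(); print(s["t"],s["tool_pos"],s["q"])
im,d,P=shot("scene"); 
L=(P.reshape(-1,3)-s["tool_pos"])@m*1000
L[:,2]*=-1
k0=(abs(L[:,0])<70)&(abs(L[:,1])<120)&(L[:,2]>-25)&(L[:,2]<330)
for lo in range(-20,330,5):
    k=k0&(L[:,2]>=lo)&(L[:,2]<lo+5)
    if k.sum()>3: print(lo,k.sum(),"X",np.percentile(L[k,0],[1,99]).round(),"Y",np.percentile(L[k,1],[1,99]).round())
r,c=np.unravel_index(np.where(k0)[0],d.shape); r0,r1,c0,c1=max(r.min()-5,0),r.max()+5,c.min()-5,c.max()+5; print(r0,r1,c0,c1)
cr=im[r0:r1,c0:c1]; f=min(800/cr.shape[1],600/cr.shape[0]); cv2.imwrite("pics/g.png",cv2.resize(cr,None,fx=f,fy=f,interpolation=cv2.INTER_CUBIC)[:600,:800])
```

```text
13.5 [ 0.48691882 -0.04663842  0.29945233] [-2.00407992e-01 -1.95688731e-01  1.69200562e+00  7.10605889e-05
  1.64034664e+00 -1.76642666e-01]
-20 5 X [ 4. 10.] Y [-2.  6.]
-15 13 X [-4. 10.] Y [-8. 13.]
-10 22 X [-8.  9.] Y [-12.  16.]
-5 29 X [-9. 10.] Y [-11.  18.]
0 30 X [-9. 11.] Y [-11.  17.]
5 29 X [-7. 10.] Y [-11.  18.]
10 31 X [-8. 10.] Y [-14.  18.]
15 32 X [-9. 10.] Y [-13.  19.]
20 32 X [-9. 10.] Y [-13.  18.]
25 34 X [-6. 10.] Y [-15.  19.]
30 31 X [-6. 10.] Y [-15.  19.]
35 34 X [-8. 11.] Y [-14.  19.]
40 33 X [-6. 10.] Y [-14.  19.]
45 36 X [-7. 10.] Y [-15.  20.]
50 33 X [-7. 10.] Y [-16.  20.]
55 17 X [-4. 10.] Y [ 5. 21.]
60 6 X [-8. 10.] Y [10. 30.]
65 42 X [-34.  35.] Y [-79.  88.]
70 133 X [-32.  36.] Y [-82.  88.]
75 155 X [-34.  37.] Y [-82.  88.]
80 213 X [-31.  37.] Y [-81.  88.]
85 188 X [-27.  37.] Y [-81.  88.]
90 224 X [-31.  37.] Y [-84.  94.]
95 155 X [-34.  35.] Y [-87.  95.]
100 209 X [-29.  36.] Y [-87.  97.]
105 387 X [-28.  36.] Y [-90.  97.]
110 385 X [-32.  35.] Y [-89.  95.]
115 81 X [-23.  25.] Y [-40.  19.]
120 86 X [-19.  24.] Y [-38.  18.]
1
[... 151 characters left out ...]
  37.] Y [-30.  20.]
150 69 X [ 9. 37.] Y [-36.  19.]
155 86 X [-11.  38.] Y [-38.  38.]
160 101 X [-20.  38.] Y [-12.  40.]
165 152 X [-32.  38.] Y [-27.  39.]
170 91 X [-18.  33.] Y [-13.  34.]
175 70 X [-15.  32.] Y [-7. 33.]
180 26 X [-6. 41.] Y [ 0. 42.]
185 118 X [-21.  43.] Y [-20.  44.]
190 144 X [-25.  43.] Y [-22.  44.]
195 103 X [-19.  42.] Y [-12.  43.]
200 132 X [-23.  43.] Y [-22.  44.]
205 136 X [-24.  41.] Y [-18.  44.]
210 124 X [-23.  41.] Y [-17.  42.]
215 123 X [-25.  41.] Y [-14.  42.]
220 130 X [-26.  40.] Y [-19.  42.]
225 127 X [-24.  41.] Y [-14.  41.]
230 121 X [-20.  42.] Y [-19.  42.]
235 128 X [-15.  42.] Y [-17.  42.]
240 69 X [ 2. 41.] Y [-6. 42.]
0 126 302 396
```

View pics/g.png

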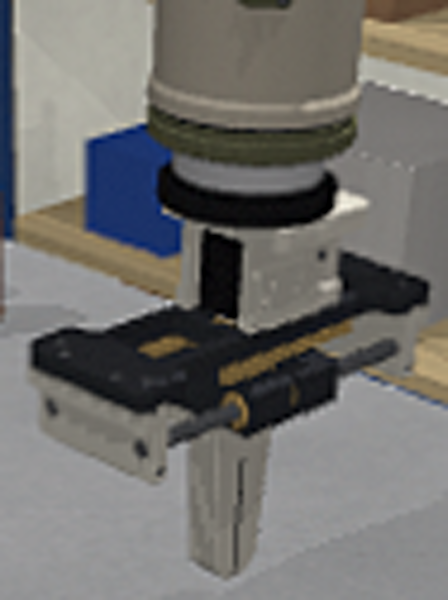

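The silver end plates (±87 mm along the tool's y, bottom 67 mm behind the TCP) can press the right cap from the front. For that the shut fingers go down outside the drawer's right wall, with the tool yawed to pass between tower and beaker.

>>> send_rows --plan '[[[1, 0, -0.15, 0, 0.119], [1, 0, -0.3, 0, 0.238], [1, 0, -0.45, 0, 0.357], [1, 0, -0.6, 0, 0.476], [1, 0, -0.75, 0, 0.595], [1, 0, -0.86, 0, 0.714], [1, 0, -0.86, 0, 0.833], [1, 0, -0.86, 0, 0.952], [1, 0, -0.86, 0, 0.983], [1, 0, -0.86, 0, 0.983], [1, 0.15, -0.86, 0, 0.983], [1, 0.24, -0.86, 0, 0.983], [1, 0.24, -0.86, 0, 0.983], [1, 0.24, -0.86, 0, 0.983], [1, 0.24, -0.86, 0, 0.983]]]'

```text
t: 14.8
tool_pos: [0.5344, -0.2183, 0.2959]
orientation: [-0.876, -3.015, -0.0]
force: [-0.1, -0.6, -0.1]
opening: 0.0002
gripper_force: 0.0
```

```bash
cat >> h.py <<'E'
def geo():
    from scipy.spatial.transform import Rotation as R
    s=telemetry.read_state(); m=R.from_rotvec(s["orientation"]).as_matrix(); p=s["tool_pos"]
    F=np.array([.6285,-.0465]); a=np.radians(-1.15); ex=np.array([np.cos(a),np.sin(a)]); ey=np.array([-ex[1],ex[0]])
    print("t",s["t"],"pos",p.round(4),"ty deg",np.degrees(np.arctan2(m[1,1],m[0,1])).round(2),"tz",m[:,2].round(4),"F",s["force"].round(1))
    f=lambda w:np.array([-(w-F)@ex,(w-F)@ey])*1000
    c=f(p[:2]); print("centre front,uy",c.round(1))
    tx,ty=m[:2,0],m[:2,1]
    box=lambda X,Y:np.array([f(p[:2]+(i*X*tx+j*Y*ty)/1000) for i,j in ((1,1),(1,-1),(-1,-1),(-1,1))])
    b=box(37.5,87); b2=box(37.5,94); fg=box(10,17.5)
    print("plate corners",b.round(1).tolist()); print("94 min front",b2[:,0].min().round(1),"plate min front",b[:,0].min().round(1),"finger max uy",fg[:,1].max().round(1),"front",fg[:,0].min().round(),fg[:,0].max().round())
    d=f(np.array([p[0],p[1]]))  # beaker + cap relative, in tool frame
    for n,w,r in (("beaker",(49.4,-271.6),32.5),("cap",(12,-110),16)):
        W=F+(-w[0]*ex+w[1]*ey)/1000-p[:2]; print(n,"in tool X,Y",(W@tx*1000).round(1),(W@ty*1000).round(1),"r",r)
E
python3 -c "
from h import *
geo()"
```

```text
t 14.8 pos [ 0.5344 -0.2183  0.2959] ty deg 57.61 tz [-2.1e-03  9.0e-04 -1.0e+00] F [-0.1 -0.6 -0.1]
centre front,uy [  90.6 -173.6]
plate corners [[77.6, -79.8], [167.8, -228.5], [103.7, -267.4], [13.5, -118.7]]
94 min front 9.8 plate min front 13.5 finger max uy -153.5 front 73.0 108.0
beaker in tool X,Y -86.1 -62.4 r 32.5
cap in tool X,Y -34.3 95.2 r 16
```

>>> send_rows --plan '[[[1, 0.015, 0, 0, -0.025], [1, 0.03, 0, 0, -0.025], [1, 0.03, 0, 0, -0.025], [1, 0.03, 0, -0.1, -0.025], [1, 0.03, 0, -0.2, -0.025], [1, 0.03, 0, -0.3, -0.025], [1, 0.03, 0, -0.4, -0.025], [1, 0.03, 0, -0.5, -0.025], [1, 0.03, 0, -0.6, -0.025], [1, 0.03, 0, -0.7, -0.025], [1, 0.03, 0, -0.8, -0.025], [1, 0.03, 0, -0.9, -0.025], [1, 0.03, 0, -0.95, -0.025], [1, 0.03, 0, -0.95, -0.025], [1, 0.03, 0, -0.95, -0.025]]]'

```text
t: 16.05
tool_pos: [0.5403, -0.2184, 0.1073]
orientation: [-0.914, -3.005, -0.0]
force: [-0.4, -0.2, 0.6]
opening: 0.0006
gripper_force: 0.0
```

Run:
```python
from h import *
geo()
a=shot("top")[0]; b=shot("scene")[0]
A=cv2.resize(a[130:270,300:450],(430,400),interpolation=cv2.INTER_CUBIC); B=cv2.resize(b[60:200,200:320],(343,400),interpolation=cv2.INTER_CUBIC)
cv2.imwrite("pics/d.png",np.hstack([A,B]))
```

```text
t 16.05 pos [ 0.5403 -0.2184  0.1073] ty deg 56.14 tz [-7.e-04  3.e-04 -1.e+00] F [-0.4 -0.2  0.6]
centre front,uy [  84.7 -173.7]
plate corners [[69.3, -80.2], [163.3, -226.6], [100.2, -267.1], [6.2, -120.7]]
94 min front 2.4 plate min front 6.2 finger max uy -153.5 front 67.0 103.0
beaker in tool X,Y -82.6 -63.3 r 32.5
cap in tool X,Y -26.8 92.9 r 16
```

View pics/d.png

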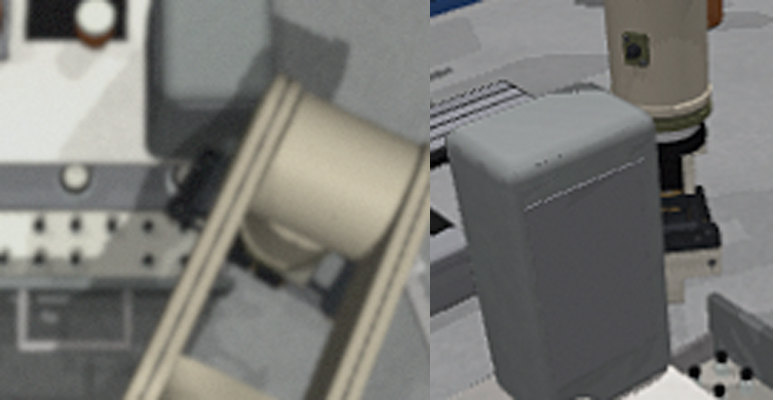

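The left panel shows the black end plate just over the right cap, in front of the tower's face at about (185, 185). The right panel shows the wrist clear of the tower. I'm going down in small steps.

>>> send_rows --plan '[[[1, -0.005, 0.005, -0.08, 0], [1, -0.005, 0.005, -0.16, 0], [1, -0.005, 0.005, -0.22, 0], [1, -0.005, 0.005, -0.27, 0], [1, -0.005, 0.005, -0.31, 0], [1, -0.005, 0.005, -0.34, 0], [1, -0.005, 0.005, -0.36, 0], [1, -0.005, 0.005, -0.37, 0], [1, -0.005, 0.005, -0.38, 0], [1, -0.005, 0.005, -0.38, 0], [1, -0.005, 0.005, -0.38, 0]]]'

```text
t: 17.07
tool_pos: [0.5399, -0.2176, 0.0316]
orientation: [0.915, 3.005, -0.0]
force: [-0.4, -0.0, -0.5]
opening: 0.0004
gripper_force: 0.0
```

>>> send_rows --plan '[[[1, 0, 0, -0.005, 0], [1, 0, 0, -0.01, 0], [1, 0, 0, -0.015, 0], [1, 0, 0, -0.02, 0], [1, 0, 0, -0.025, 0], [1, 0, 0, -0.03, 0], [1, 0, 0, -0.03, 0], [1, 0, 0, -0.03, 0]]]'

```text
t: 17.73
tool_pos: [0.5405, -0.2176, 0.0268]
orientation: [0.914, 3.004, 0.0]
force: [-3.7, 3.6, 11.9]
opening: 0.0008
gripper_force: 5.7
```

```bash
python3 -c "
from h import *
geo(); print(telemetry.read_state()['wrist_torque'])"
```

```text
t 17.7333 pos [ 0.5405 -0.2176  0.0268] ty deg 56.15 tz [ 1.5e-03 -3.0e-04 -1.0e+00] F [-3.7  3.6 11.9]
centre front,uy [  84.6 -172.8]
plate corners [[69.1, -79.3], [163.1, -225.8], [100.0, -266.3], [6.0, -119.9]]
94 min front 2.2 plate min front 6.0 finger max uy -152.7 front 67.0 102.0
beaker in tool X,Y -83.0 -64.1 r 32.5
cap in tool X,Y -27.1 92.1 r 16
[0.58282218 0.44542096 0.00291454]
```

The torque indicates the shut fingertips are resting on something about 10 mm high, probably a hidden ledge under the drawer's wall. I'll lift a little, shift 4 mm away from the drawer and try again.

>>> send_rows --plan '[[[1, 0, 0, 0.02, 0], [1, 0, 0, 0.03, 0], [1, 0, -0.02, 0.03, 0], [1, 0, -0.02, 0.03, 0], [1, 0, -0.02, 0.02, 0], [1, 0, -0.02, 0.01, 0], [1, 0, -0.02, 0.005, 0], [1, 0, -0.02, 0, 0], [1, 0, -0.02, 0, 0], [1, 0, -0.02, 0, 0]]]'

```text
t: 18.57
tool_pos: [0.5404, -0.2217, 0.0267]
orientation: [0.914, 3.004, -0.0]
force: [-3.2, 2.2, 14.0]
opening: 0.0002
gripper_force: 6.4
```

```bash
python3 -c "
from h import *
geo(); s=telemetry.read_state(); print(s['wrist_torque'],s['gripper_force'])"
```

```text
t 18.5667 pos [ 0.5404 -0.2217  0.0267] ty deg 56.14 tz [ 1.4e-03 -5.0e-04 -1.0e+00] F [-3.2  2.2 14. ]
centre front,uy [  84.5 -176.9]
plate corners [[69.1, -83.4], [163.1, -229.8], [100.0, -270.4], [6.0, -124.0]]
94 min front 2.2 plate min front 6.0 finger max uy -156.8 front 67.0 102.0
beaker in tool X,Y -80.7 -60.7 r 32.5
cap in tool X,Y -24.9 95.5 r 16
[0.57001042 0.47501701 0.02769461] 6.375675480812788
```

>>> send_rows --plan '[[[1, 0, 0, -0.003, 0], [1, 0, 0, -0.005, 0], [1, 0, 0, -0.005, 0]]]'

```text
t: 18.82
tool_pos: [0.5411, -0.2217, 0.0266]
orientation: [0.914, 3.003, 0.0]
force: [-3.6, 2.9, 17.6]
opening: 0.0004
gripper_force: 8.9
```

```bash
python3 -c "
from h import *
geo(); s=telemetry.read_state(); print(s['wrist_torque'],s['gripper_force'])
z=np.load('top2.npz'); P=z['P'];
for x0 in (.50,.52,.54,.56,.58):
  print(x0,[(round(np.median(P[...,2][(abs(P[...,0]-x0)<.01)&(abs(P[...,1]-y)<.008)])*1000,1)) for y in (-.21,-.22,-.23,-.24,-.25,-.26)])
a,d,P=shot('scene'); b,d2,P2=shot('top')
cv2.imwrite('pics/e.png',np.hstack([cv2.resize(a[100:200,220:340],(400,333),interpolation=cv2.INTER_CUBIC),cv2.resize(b[150:250,320:440],(400,333),interpolation=cv2.INTER_CUBIC)]))
"
```

```text
t 18.8167 pos [ 0.5411 -0.2217  0.0266] ty deg 56.15 tz [ 2.6e-03 -7.0e-04 -1.0e+00] F [-3.6  2.9 17.6]
centre front,uy [  83.9 -177. ]
plate corners [[68.4, -83.5], [162.4, -229.9], [99.3, -270.4], [5.3, -124.0]]
94 min front 1.5 plate min front 5.3 finger max uy -156.8 front 66.0 102.0
beaker in tool X,Y -80.2 -61.0 r 32.5
cap in tool X,Y -24.3 95.2 r 16
[0.82185582 0.61058175 0.03444538] 8.869113977998495
0.5 [np.float64(0.2), np.float64(0.5), np.float64(0.6), np.float64(0.6), np.float64(-0.7), np.float64(-0.2)]
0.52 [np.float64(-0.3), np.float64(0.7), np.float64(-0.3), np.float64(-0.2), np.float64(-0.0), np.float64(-0.1)]
0.54 [np.float64(0.9), np.float64(0.5), np.float64(-0.0), np.float64(0.9), np.float64(-0.9), np.float64(-0.6)]
0.56 [np.float64(0.1), np.float64(-0.9), np.float64(0.6), np.float64(0.7), np.float64(0.0), np.float64(0.0)]
0.58 [np.float64(0.3), np.float64(-0.4), np.float64(-0.3), np.float64(0.5), np.float64(-0.6), np.float64(0.7)]
```

View pics/e.png

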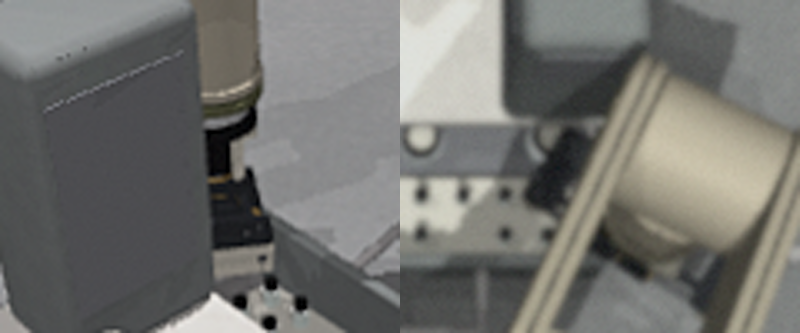

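The torque line of action points at (X +40, Y +15) in the tool frame. That means the carriage block is resting on the corner of the drawer's front panel, not the bench. A smaller yaw should clear the panel, so I'll solve for the clearances.

```bash
cat > opt.py <<'E'
import numpy as np
res=[]
bk=np.array([49.4,-271.6]); cap=np.array([12,-110.])
for phi in np.arange(14,34,1.):
    a=np.radians(phi); Y=np.array([-np.sin(a),np.cos(a)]); X=np.array([np.cos(a),np.sin(a)])  # (front,uy)
    for uy in np.arange(-185,-165,.5):
        fin=uy+17.5*abs(Y[1])+10*abs(X[1])
        if fin>-152.5: continue
        fr=2.5+94*abs(Y[0])+37.5*X[0]; c=np.array([fr,uy])   # upper plate corner 2.5 mm ahead of plane
        d=np.abs([(bk-c)@X,(bk-c)@Y])-[37.5,94]; beak=np.hypot(*np.maximum(d,0))+min(d.max(),0)-32.5
        pan=min((np.array([f,-153])-c)@X for f in (111,126))-37.5
        k=cap-c; res.append((phi,uy,fr,beak,pan,k@X,k@Y,fin))
for phi in np.arange(14,34,1.):
    r=[x for x in res if x[0]==phi]; r=max(r,key=lambda x:-x[6]); print(np.round(r,1))
E
python3 opt.py; python3 -c "
import numpy as np
a=np.radians(32.7);X=np.array([np.cos(a),np.sin(a)]);Y=np.array([-np.sin(a),np.cos(a)])
for c in ([84.6,-172.8],[84,-177]):
  for f in (111,113,126,137): k=np.array([f,-153])-c; print(c,f,k@X,k@Y)"
```

```text
[  14.  -172.    61.6  -32.8   15.   -33.2   72.2 -152.6]
[  15.  -172.    63.1  -31.    13.7  -33.3   73.1 -152.5]
[  16.  -172.5   64.5  -28.2   12.6  -33.2   74.5 -152.9]
[  17.  -172.5   65.8  -25.3   11.4  -33.2   75.5 -152.8]
[  18.  -172.5   67.2  -22.4   10.2  -33.2   76.5 -152.8]
[  19.  -172.5   68.6  -19.6    9.   -33.1   77.5 -152.7]
[  20.  -172.5   69.9  -16.9    7.8  -33.    78.5 -152.6]
[  21.  -172.5   71.2  -14.1    6.6  -32.9   79.6 -152.6]
[  22.  -172.5   72.5  -11.5    5.5  -32.7   80.6 -152.5]
[  23.  -173.    73.7   -9.1    4.6  -32.2   82.1 -153. ]
[  24.  -173.    75.    -6.5    3.5  -31.9   83.2 -152.9]
[  25.  -173.    76.2   -4.     2.5  -31.6   84.2 -152.9]
[  26.  -173.    77.4   -1.6    1.5  -31.2   85.3 -152.9]
[  27.  -173.    78.6    0.8    0.5  -30.7   86.4 -152.9]
[  28.  -173.    79.7    3.1   -0.5  -30.2   87.4 -152.9]
[  29.  -173.    80.9    5.3   -1.5  -29.7   88.5 -152.8]
[  30.  -173.    82.     7.5   -2.4  -29.1   89.5 -152.8]
[  31.  -173.    83.1    9.6   -3.2  -28.5   90.6 -152.8]
[  32.  -173.    84.1   11.7   -4.1  -27.8   91.6 -152.9]
[  33.  -173.    85.1   13.7   -4.9  -27.    92.7 -152.9]
[84.6, -172.8] 111 32.912642988813666 2.3995690219069754
[84.6, -172.8] 113 34.59566455270428 1.3190883809516656
[84.6, -172.8] 126 45.535304717993256 -5.704035785257851
[84.6, -172.8] 137 54.79192331939162 -11.646679310512056
[84, -177] 111 35.68655880398698 5.6097701137906615
[84, -177] 113 37.3695803678776 4.529289472835352
[84, -177] 126 48.30922053316658 -2.493834693374165
[84, -177] 137 57.56583913456495 -8.43647821862837
```

>>> send_rows --plan '[[[1, 0, 0, 0.05, 0], [1, 0, 0, 0.1, 0], [1, 0, 0, 0.1, 0.05], [1, 0, 0, 0.1, 0.103], [1, 0, 0, 0.1, 0.103], [1, 0.02, 0.018, 0.1, 0.103], [1, 0.04, 0.018, 0.1, 0.103], [1, 0.04, 0.018, 0.1, 0.103], [1, 0.04, 0.018, 0.07, 0.103], [1, 0.04, 0.018, 0.04, 0.103], [1, 0.04, 0.018, 0.04, 0.103], [1, 0.04, 0.018, 0.04, 0.103]]]'

```text
t: 19.92
tool_pos: [0.5467, -0.2175, 0.031]
orientation: [-0.751, -3.048, -0.001]
force: [0.4, 0.2, 0.6]
opening: 0.0004
gripper_force: 0.0
```

```bash
cat > g.py <<'E'
from h import *
geo(); s=telemetry.read_state(); f,t=s['force'],s['wrist_torque']; print("tau",t.round(3),"grip",round(s['gripper_force'],1))
if abs(f[2])>3: print("line", (np.cross(f,t)/(f@f)).round(4),"dir",(f/f[2]).round(2))
E
python3 g.py
```

```text
t 19.9167 pos [ 0.5467 -0.2175  0.031 ] ty deg 62.31 tz [-1.9e-03  9.0e-04 -1.0e+00] F [0.4 0.2 0.6]
centre front,uy [  78.3 -172.6]
plate corners [[73.0, -78.0], [150.8, -233.7], [83.7, -267.2], [5.9, -111.5]]
94 min front 2.8 plate min front 5.9 finger max uy -152.5 front 62.0 95.0
beaker in tool X,Y -70.1 -75.7 r 32.5
cap in tool X,Y -31.4 85.6 r 16
tau [ 0.024 -0.148 -0.002] grip 0.0
```

>>> send_rows --plan '[[[1, 0, 0, -0.005, 0], [1, 0, 0, -0.01, 0], [1, 0, 0, -0.015, 0], [1, 0, 0, -0.02, 0], [1, 0, 0, -0.025, 0], [1, 0, 0, -0.03, 0], [1, 0, 0, -0.035, 0], [1, 0, 0, -0.04, 0], [1, 0, 0, -0.04, 0], [1, 0, 0, -0.04, 0]]]'

```text
t: 20.75
tool_pos: [0.5485, -0.2181, 0.0258]
orientation: [0.751, 3.049, -0.0]
force: [-2.6, 1.8, 9.9]
opening: 0.0007
gripper_force: 3.7
```

```bash
python3 g.py
```

```text
t 20.75 pos [ 0.5485 -0.2181  0.0258] ty deg 62.33 tz [ 1.7e-03 -5.0e-04 -1.0e+00] F [-2.6  1.8  9.9]
centre front,uy [  76.5 -173.1]
plate corners [[71.2, -78.6], [148.9, -234.2], [81.8, -267.7], [4.1, -112.0]]
94 min front 1.0 plate min front 4.1 finger max uy -153.0 front 60.0 93.0
beaker in tool X,Y -68.2 -76.0 r 32.5
cap in tool X,Y -29.5 85.3 r 16
tau [0.486 0.165 0.161] grip 3.7
line [-0.0124  0.0484 -0.0122] dir [-0.26  0.19  1.  ]
```

The line of action now splits between the cap and the panel corner, so the carriage needs a few more mm there. I'll shift farther from the panel.

>>> send_rows --plan '[[[1, -0.012, 0, 0.04, 0], [1, -0.012, 0, 0.08, 0], [1, -0.012, -0.045, 0.08, -0.025], [1, -0.012, -0.045, 0.08, -0.025], [1, -0.012, -0.045, 0.06, -0.025], [1, -0.012, -0.045, 0.04, -0.025], [1, -0.012, -0.045, 0.03, -0.025], [1, -0.012, -0.045, 0.02, -0.025], [1, -0.012, -0.045, 0.01, -0.025], [1, -0.012, -0.045, 0, -0.025], [1, -0.012, -0.045, 0, -0.025], [1, -0.012, -0.045, 0, -0.025]]]'

```text
t: 21.75
tool_pos: [0.5455, -0.2269, 0.0245]
orientation: [0.791, 3.04, -0.0]
force: [-0.4, 0.4, 2.9]
opening: 0.0002
gripper_force: 0.2
```

```bash
python3 g.py
```

```text
t 21.75 pos [ 0.5455 -0.2269  0.0245] ty deg 60.83 tz [ 5.e-04 -2.e-04 -1.e+00] F [-0.4  0.4  2.9]
centre front,uy [  79.3 -182. ]
plate corners [[71.6, -87.6], [153.3, -241.2], [87.1, -276.4], [5.4, -122.8]]
94 min front 2.1 plate min front 5.4 finger max uy -161.9 front 62.0 96.0
beaker in tool X,Y -68.5 -65.0 r 32.5
cap in tool X,Y -25.6 95.2 r 16
tau [ 0.194 -0.265  0.08 ] grip 0.2
```

>>> send_rows --plan '[[[1, 0, 0, -0.003, 0], [1, 0, 0, -0.006, 0], [1, 0, 0, -0.009, 0], [1, 0, 0, -0.012, 0], [1, 0, 0, -0.012, 0], [1, 0, 0, -0.012, 0]]]'

```text
t: 22.25
tool_pos: [0.5457, -0.2269, 0.0224]
orientation: [0.791, 3.039, -0.0]
force: [-1.5, 1.1, 5.5]
opening: 0.0004
gripper_force: 0.2
```

```bash
python3 g.py
```

```text
t 22.25 pos [ 0.5457 -0.2269  0.0224] ty deg 60.83 tz [ 9.e-04 -3.e-04 -1.e+00] F [-1.5  1.1  5.5]
centre front,uy [  79.2 -182.1]
plate corners [[71.4, -87.6], [153.2, -241.2], [87.0, -276.5], [5.2, -122.9]]
94 min front 1.9 plate min front 5.2 finger max uy -161.9 front 62.0 96.0
beaker in tool X,Y -68.4 -65.1 r 32.5
cap in tool X,Y -25.5 95.2 r 16
tau [ 0.395 -0.363  0.198] grip 0.2
line [0.0657 0.0736 0.0039] dir [-0.28  0.2   1.  ]
```

The contact is now on the cap only, at about 6 N. Continuing down.

>>> send_rows --plan '[[[1, -0.003, 0, -0.003, 0], [1, -0.003, 0, -0.006, 0], [1, -0.003, 0, -0.009, 0], [1, -0.003, 0, -0.012, 0], [1, -0.003, 0, -0.015, 0], [1, -0.003, 0, -0.018, 0], [1, -0.003, 0, -0.018, 0], [1, -0.003, 0, -0.018, 0]]]'

```text
t: 22.92
tool_pos: [0.5457, -0.227, 0.0192]
orientation: [0.791, 3.038, -0.0]
force: [0.5, 0.1, 5.4]
opening: 0.0004
gripper_force: 0.6
```

```bash
python3 g.py
```

```text
t 22.9167 pos [ 0.5457 -0.227   0.0192] ty deg 60.83 tz [ 2.1e-03 -6.0e-04 -1.0e+00] F [0.5 0.1 5.4]
centre front,uy [  79.2 -182.2]
plate corners [[71.4, -87.7], [153.2, -241.4], [87.0, -276.6], [5.2, -123.0]]
94 min front 1.9 plate min front 5.2 finger max uy -162.0 front 62.0 96.0
beaker in tool X,Y -68.3 -65.0 r 32.5
cap in tool X,Y -25.4 95.3 r 16
tau [ 0.433 -0.532  0.126] grip 0.6
line [ 0.0978  0.0774 -0.009 ] dir [0.08 0.01 1.  ]
```

>>> send_rows --plan '[[[1, 0, 0, -0.003, 0], [1, 0, 0, -0.005, 0], [1, 0, 0, -0.007, 0], [1, 0, 0, -0.009, 0], [1, 0, 0, -0.01, 0], [1, 0, 0, -0.01, 0]]]'

```text
t: 23.42
tool_pos: [0.5457, -0.2271, 0.0174]
orientation: [0.791, 3.038, -0.0]
force: [-1.0, 1.5, 7.0]
opening: 0.0002
gripper_force: 1.1
```

```bash
python3 g.py
```

```text
t 23.4167 pos [ 0.5457 -0.2271  0.0174] ty deg 60.83 tz [ 2.1e-03 -6.0e-04 -1.0e+00] F [-1.   1.5  7. ]
centre front,uy [  79.2 -182.2]
plate corners [[71.4, -87.8], [153.1, -241.4], [86.9, -276.6], [5.2, -123.0]]
94 min front 1.9 plate min front 5.2 finger max uy -162.0 front 62.0 96.0
beaker in tool X,Y -68.3 -64.9 r 32.5
cap in tool X,Y -25.4 95.3 r 16
tau [ 0.555 -0.423  0.142] grip 1.1
line [ 0.0611  0.0776 -0.0076] dir [-0.15  0.21  1.  ]
```

>>> send_rows --plan '[[[1, 0, 0, -0.003, 0], [1, 0, 0, -0.006, 0], [1, 0, 0, -0.009, 0], [1, 0, 0, -0.009, 0], [1, 0, 0, -0.009, 0]]]'

```text
t: 23.83
tool_pos: [0.5457, -0.2271, 0.0172]
orientation: [0.79, 3.039, -0.0]
force: [-9.1, 5.1, 23.8]
opening: 0.0006
gripper_force: 8.4
```

```bash
python3 g.py
```

```text
t 23.8333 pos [ 0.5457 -0.2271  0.0172] ty deg 60.84 tz [ 1.9e-03 -6.0e-04 -1.0e+00] F [-9.1  5.1 23.8]
centre front,uy [  79.1 -182.2]
plate corners [[71.4, -87.8], [153.1, -241.4], [86.9, -276.6], [5.1, -123.0]]
94 min front 1.9 plate min front 5.1 finger max uy -162.1 front 62.0 96.0
beaker in tool X,Y -68.2 -65.0 r 32.5
cap in tool X,Y -25.3 95.3 r 16
tau [1.175 0.86  0.218] grip 8.4
line [-0.0286  0.0443 -0.0205] dir [-0.38  0.22  1.  ]
```

The tips have reached the bench while the plate pushed the cap to about 85 mm. I'm retreating to compare the three cap heights by averaging depth frames.

>>> send_rows --plan '[[[1, -0.005, 0, 0.03, 0], [1, -0.01, 0, 0.1, 0], [1, -0.01, 0, 0.3, 0], [1, -0.01, 0, 0.5, 0], [1, -0.01, 0, 0.7, 0], [1, -0.01, 0, 0.9, 0], [1, -0.2, 0, 1, 0], [1, -0.4, 0.15, 1, -0.1], [1, -0.6, 0.35, 1, -0.2], [1, -0.8, 0.55, 1, -0.3], [1, -0.8, 0.75, 1, -0.4], [1, -0.8, 0.9, 1, -0.5], [1, -0.8, 0.9, 1, -0.5], [1, -0.8, 0.9, 1, -0.5], [1, -0.8, 0.9, 1, -0.5]]]'

```text
t: 25.08
tool_pos: [0.3844, -0.0461, 0.2149]
orientation: [1.547, 2.733, -0.0]
force: [-0.6, -1.1, 0.1]
opening: 0.0006
gripper_force: 0.0
```

```bash
cat > caps.py <<'E'
from h import *
s=telemetry.read_state(); print(s["t"],s["tool_pos"])
fr=[shot("top") for _ in range(12)]
P=np.mean([f[2] for f in fr],0); D=np.median([f[1] for f in fr],0)
F=np.array([.6285,-.0465]); a=np.radians(-1.15); ex=np.array([np.cos(a),np.sin(a)]); ey=np.array([-ex[1],ex[0]])
def z_in(P,c,r):
    m=(np.hypot(P[...,0]-c[0],P[...,1]-c[1])<r)&(P[...,2]>.075)&(P[...,2]<.1); v=P[m][:,2]*1000
    return m.sum(),v.mean().round(2),np.median(v).round(2),(v.std()/len(v)**.5).round(2)
P2=np.load("top2.npz")["P"]
for n,uy in (("L",.11),("M",0),("R",-.11)):
    c=F-.0125*ex+uy*ey
    print(n,"before",z_in(P2,c,.011),"now",z_in(P,c,.011), "r8", z_in(P,c,.008))
q=P[(abs((P[...,:2]-F)@ex+.125)<.02)&(abs((P[...,:2]-F)@ey)<.14)&(P[...,2]>.09)&(P[...,2]<.105)]; print("panel top",np.median(q[:,2])*1000)
m=(np.hypot(P[...,0]-.574,P[...,1]+.3165)<.05)&(P[...,2]>.07)&(P[...,2]<.1); print("beaker",cv2.minEnclosingCircle((P[m][:,:2]*1000).astype(np.float32)))
E
python3 caps.py
```

```text
25.0833 [ 0.38435321 -0.04613043  0.21493219]
L before (np.int64(46), np.float64(84.57), np.float64(84.58), np.float64(0.31)) now (np.int64(37), np.float64(82.96), np.float64(83.68), np.float64(0.36)) r8 (np.int64(22), np.float64(83.09), np.float64(83.69), np.float64(0.41))
M before (np.int64(48), np.float64(83.74), np.float64(84.21), np.float64(0.4)) now (np.int64(37), np.float64(83.01), np.float64(83.77), np.float64(0.39)) r8 (np.int64(22), np.float64(83.36), np.float64(83.76), np.float64(0.34))
R before (np.int64(47), np.float64(83.35), np.float64(84.15), np.float64(0.47)) now (np.int64(35), np.float64(82.46), np.float64(83.32), np.float64(0.45)) r8 (np.int64(20), np.float64(83.0), np.float64(83.44), np.float64(0.52))
panel top 97.55038879814177
beaker ((573.5091552734375, -317.0232849121094), 31.670175552368164)
```

Run:
```python
from h import *
fr=[shot("top") for _ in range(6)]; np.savez("top3.npz",im=fr[0][0],P=np.mean([f[2] for f in fr],0))
P=np.mean([f[2] for f in fr],0); Q=np.load("top2.npz"); P2=Q["P"]
k=800/220
for u,v in ((208,230),(494,230)):
    c,r=round(230+u/k),round(130+v/k)
    print("z now\n",(P[r-7:r+8,c-7:c+8,2]*1000).round(0).astype(int)); print("z before\n",(P2[r-7:r+8,c-7:c+8,2]*1000).round(0).astype(int))
    print("V now\n",fr[0][0][r-7:r+8,c-7:c+8].max(-1)); 
A=np.hstack([cv2.resize(x[175:215,260:390],(780,240),interpolation=cv2.INTER_CUBIC) for x in (fr[0][0],)]); B=cv2.resize(Q["im"][175:215,260:390],(780,240),interpolation=cv2.INTER_CUBIC)
cv2.imwrite("pics/f.png",np.vstack([B,A]))
```

```text
z now
 [[116 119 118 117 114 118 118 117 117 118 117 117 118 118 117]
 [111 112 112 112 111 111 112 110 111 112 112 112 110 111 112]
 [ 42  42  45  72  69  83  84  82  83  82  72  69  62  44  42]
 [ 44  43  69  71  84  83  84  85  84  84  69  71  60  45  44]
 [ 44  44  69  85  83  84  84  85  84 301  86  68  70  64  45]
 [ 43  60  71  84  84  84  84  84  84  85 302  70  71  62  44]
 [ 42  62  70  85  84  85  83  86  84  85  85  73  70  63  44]
 [ 42  60  70  72  85  84  84  84  84  85  82  71  78  61  51]
 [ 44  63  70  69  82  86 299  84  85  81  71  70  69  62  48]
 [ 45  62  60  69 289  75  81  79  78  71  71  77  61  62  44]
 [ 44  45  62  71  80  72  70  70  69  82  75  71  62  58  43]
 [ 43  45  49  62  60  71  74  74  73  71  60  61  60  47  45]
 [ 44  43  43  53  61  62  63  62  60  63  63  59  48  45  44]
 [ 44  43  44  45  46  55  60  61  61  55 274  45  41  42  45]
 [ 44  45  44  45  45  45  44  46  46  44  45  44  43  44  43]]
z before
 [[ 117  121  119  116  116  116  118  116  121  113  117  115  122  116
   114]
 [ 109  112  116  112  115  110  113  110  110  107  115 
[... 4433 characters left out ...]
0 112]
 [ 93  73  72  96 112 117 118 118 132 139 116  95 104 114 113]
 [ 91  71  76 105 114 117 117 123 138 146 123  94 106 118 118]
 [ 90  68  76 108 112 118 121 120 136 141 118  97 112 117 117]
 [ 97  69  71  98 112 122 117 117 125 123 101  94 115 121 118]
 [111  81  65  84 103 110 113 109 103  94  86 100 118 121 115]
 [120 102  68  66  77  86  89  85  77  73  91 117 123 118 115]
 [127 116  90  68  62  63  66  65  70  87 111 125 123 116 113]
 [115 122 114 102  89  77  76  81  97 114 121 123 120 113 116]
 [ 98 113 120 123 121 115 109 114 122 128 123 120 119 117 113]
 [ 88  96 109 116 123 123 123 128 128 126 119 115 115 117 116]
 [ 80  87  94  97 105 109 116 119 121 118 116 116 117 117 112]]
```

View pics/f.png

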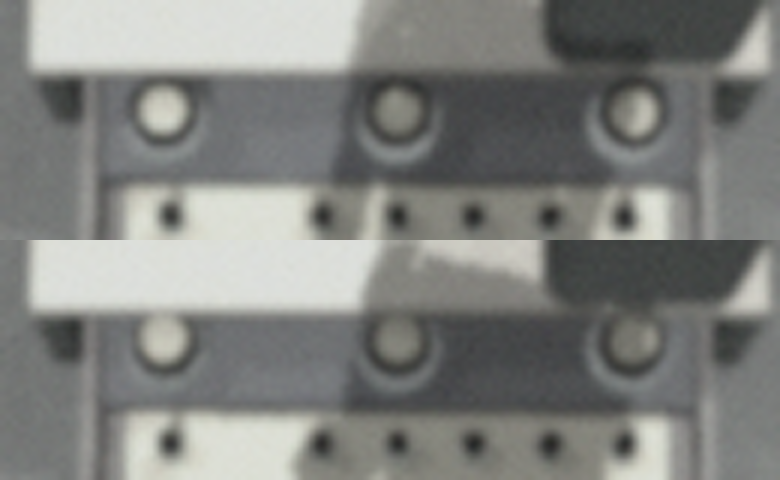

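The rings around the discs, at about 80 mm before, are now at about 70 mm. The lower strip also shows the caps 1–2 px nearer the unit, so the drawer crept in a few mm. I'll quantify both.

Run:
```python
from h import *
F=np.array([.6285,-.0465]); a=np.radians(-1.15); ex=np.array([np.cos(a),np.sin(a)]); ey=np.array([-ex[1],ex[0]])
fr=[shot("top")[1] for _ in range(15)]; D=np.median(fr,0); P=cloud(D,viewer.calibration("top")); np.savez("top3m.npz",P=P)
P2=np.load("top2.npz")["P"]
for nm,Q in (("before",P2),("now",P)):
    U=(Q[...,:2]-F)@ex*1000; V=(Q[...,:2]-F)@ey*1000; H=Q[...,2]*1000
    for s in (110,0,-110):
        m=(abs(V-s)<20)&(U<5)&(U>-35)
        top=m&(abs(H-84)<2.5); c=(U[top].mean(),V[top].mean())
        rg=np.hypot(U-c[0],V-c[1]); ring=m&(rg<16)&(rg>9.5)&(H>66)&(H<84)&(H<82); h=H[ring]
        print(nm,s,"disc centre",np.round(c,1),"disc z",np.median(H[top]).round(2),"ring z",np.percentile(h,[20,40,50,60,80]).round(1),len(h), "mode 66-76",h[(h>66)&(h<76)].mean().round(2),((h>66)&(h<76)).sum())
    m=(abs(V)<145)&(U<-90)&(U>-145)&(H>94)&(H<103)&(abs(V)>60); print(nm,"panel top U",np.percentile(U[m],[5,50,95]).round(1))
```

```text
before 110 disc centre [-12.9 110.4] disc z 84.07 ring z [77.5 78.4 79.  80.2 81.2] 34 mode 66-76 74.43 2
before 0 disc centre [-13.6  -0. ] disc z 84.39 ring z [75.2 76.3 76.8 77.8 79.2] 41 mode 66-76 74.78 15
before -110 disc centre [ -12.6 -108.7] disc z 84.17 ring z [77.4 78.9 79.3 79.9 80.5] 38 mode 66-76 74.72 2
before panel top U [-125.2 -119.7 -114.4]
now 110 disc centre [ -7.  110.1] disc z 83.88 ring z [70.3 71.  71.2 71.8 74.2] 48 mode 66-76 71.29 40
now 0 disc centre [-6.8  0.3] disc z 83.78 ring z [70.4 71.4 71.4 71.7 75.1] 41 mode 66-76 71.19 33
now -110 disc centre [  -7.5 -109.1] disc z 83.65 ring z [70.2 71.  71.2 72.2 76.3] 43 mode 66-76 71.34 34
now panel top U [-118.3 -114.3 -108.8]
```

All three rings sit at 71.2–71.3 mm, so the right cap is home like the others. The drawer is about 5.5 mm in from its stop. I'm re-gripping the bar to push it shut.

>>> send_rows --plan '[[[0, 0.1, 0.017, 0, -0.12], [0, 0.2, 0.017, 0, -0.24], [0, 0.348, 0.017, 0, -0.36], [0, 0.348, 0.017, 0, -0.48], [0, 0.348, 0.017, 0, -0.533], [0, 0.348, 0.017, 0, -0.533], [0, 0.348, 0.017, -0.15, -0.533], [0, 0.348, 0.017, -0.3, -0.533], [0, 0.348, 0.017, -0.45, -0.533], [0, 0.348, 0.017, -0.55, -0.533], [0, 0.348, 0.017, -0.586, -0.533], [0, 0.348, 0.017, -0.586, -0.533], [1, 0.348, 0.017, -0.586, -0.533], [1, 0.348, 0.017, -0.586, -0.533], [1, 0.348, 0.017, -0.586, -0.533], [1, 0.348, 0.017, -0.586, -0.533], [1, 0.348, 0.017, -0.586, -0.533], [1, 0.348, 0.017, -0.586, -0.533], [1, 0.348, 0.017, -0.586, -0.533], [1, 0.348, 0.017, -0.586, -0.533]]]'

```text
t: 28.4
tool_pos: [0.4547, -0.0436, 0.0978]
orientation: [2.243, 2.198, 0.001]
force: [0.6, 0.5, 3.5]
opening: 0.0091
gripper_force: 30.0
```

```bash
python3 g.py; python3 -c "
from h import *
print(telemetry.read_state()['opening'])"
```

```text
t 28.4 pos [ 0.4547 -0.0436  0.0978] ty deg -1.16 tz [ 1.2e-03 -2.0e-04 -1.0e+00] F [0.6 0.5 3.5]
centre front,uy [173.8  -0.5]
plate corners [[86.8, 36.9], [260.8, 37.0], [260.8, -38.0], [86.8, -38.1]]
94 min front 79.8 plate min front 86.8 finger max uy 9.5 front 156.0 191.0
beaker in tool X,Y -271.0 124.4 r 32.5
cap in tool X,Y -109.4 161.8 r 16
tau [-0.044 -0.133  0.009] grip 30.0
line [ 0.0364 -0.0124 -0.0048] dir [0.18 0.13 1.  ]
0.009140800843452812
```

Gripped. I'll first pull it fully out to the stop again (cheap), then push it shut.

>>> send_rows --plan '[[[1, -0.015, 0, 0, 0], [1, -0.03, 0.001, 0, 0], [1, -0.04, 0.001, 0, 0], [1, -0.04, 0.001, 0, 0], [1, -0.04, 0.001, 0, 0]]]'

```text
t: 28.82
tool_pos: [0.4486, -0.0434, 0.0979]
orientation: [2.241, 2.195, 0.007]
force: [15.7, 0.2, -8.1]
opening: 0.0093
gripper_force: 30.0
```

>>> send_rows --plan '[[[1, 0.04, 0, 0, 0], [1, 0.09, -0.001, 0, 0], [1, 0.14, -0.002, 0, 0], [1, 0.19, -0.003, 0, 0], [1, 0.24, -0.004, 0, 0], [1, 0.29, -0.005, 0, 0], [1, 0.34, -0.006, 0, 0], [1, 0.39, -0.007, 0, 0], [1, 0.44, -0.008, 0, 0], [1, 0.49, -0.009, 0, 0], [1, 0.54, -0.01, 0, 0], [1, 0.58, -0.011, 0, 0], [1, 0.61, -0.012, 0, 0], [1, 0.63, -0.013, 0, 0], [1, 0.645, -0.013, 0, 0], [1, 0.655, -0.013, 0, 0], [1, 0.66, -0.013, 0, 0], [1, 0.66, -0.013, 0, 0]]]'

```text
t: 30.32
tool_pos: [0.5738, -0.046, 0.0976]
orientation: [-2.238, -2.194, 0.012]
force: [-24.9, 0.4, 25.1]
opening: 0.009
gripper_force: 30.0
```

```bash
python3 g.py
```

```text
t 30.3167 pos [ 0.5738 -0.046   0.0976] ty deg -1.15 tz [-0.0104  0.     -0.9999] F [-24.9   0.4  25.1]
centre front,uy [54.7 -0.6]
plate corners [[-32.3, 36.9], [141.7, 36.9], [141.7, -38.1], [-32.3, -38.1]]
94 min front -39.3 plate min front -32.3 finger max uy 9.4 front 37.0 72.0
beaker in tool X,Y -271.0 5.3 r 32.5
cap in tool X,Y -109.4 42.7 r 16
tau [-1.700e-02  4.067e+00  1.000e-03] grip 30.0
line [-0.0816 -0.0003 -0.0809] dir [-0.99  0.01  1.  ]
```

>>> send_rows --plan '[[[1, -0.01, 0, 0, 0], [1, -0.018, 0, 0, 0], [0, -0.018, 0, 0, 0], [0, -0.018, 0, 0, 0], [0, -0.018, 0, 0, 0], [0, -0.018, 0, 0, 0], [0, -0.018, 0, 0, 0], [0, -0.018, 0, 0.1, 0], [0, -0.018, 0, 0.25, 0], [0, -0.018, 0, 0.4, 0], [0, -0.1, 0, 0.6, 0], [0, -0.3, 0, 0.7, 0], [0, -0.5, 0, 0.7, 0], [0, -0.7, 0, 0.7, 0], [0, -0.9, 0, 0.7, 0], [0, -0.9, 0, 0.7, 0], [0, -0.9, 0, 0.7, 0]]]'

```text
t: 31.73
tool_pos: [0.3968, -0.0458, 0.2376]
orientation: [2.243, 2.197, 0.002]
force: [0.5, -0.5, -0.4]
opening: 0.0463
gripper_force: 0.0
```

Run:
```python
from h import *
geo(); im,d,P=shot("top")
rr,cc=np.mgrid[:400,:640]
q=P[(P[...,2]>.093)&(P[...,2]<.112)&(P[...,0]<.585)&(P[...,0]>.55)&(abs(P[...,1]+.045)<.045)]
print("bar",len(q),q.mean(0).round(4))
P0=cloud(np.load("top0.npz")["d"],viewer.calibration("top"))
for nm,c,r,lo,hi in (("beaker",(.574,-.317),.05,.07,.1),("tin",(.434,.2),.05,.018,.035),("rack",(.607,.232),.09,.03,.07),("wrench",(.48,-.403),.09,.004,.02),("spare",(.75,-.06),.05,.165,.2)):
    for Q in (P0,P):
        m=(np.hypot(Q[...,0]-c[0],Q[...,1]-c[1])<r)&(Q[...,2]>lo)&(Q[...,2]<hi); print(nm,m.sum(),np.median(Q[m],0).round(4))
cv2.imwrite("pics/end.png",cv2.resize(im[80:290,190:490],(800,560),interpolation=cv2.INTER_CUBIC))
```

```text
t 31.7333 pos [ 0.3968 -0.0458  0.2376] ty deg -1.2 tz [ 2.3e-03 -6.0e-04 -1.0e+00] F [ 0.5 -0.5 -0.4]
centre front,uy [231.6  -3.9]
plate corners [[144.6, 33.5], [318.6, 33.6], [318.7, -41.4], [144.7, -41.5]]
94 min front 137.6 plate min front 144.6 finger max uy 6.1 front 214.0 249.0
beaker in tool X,Y -267.5 182.4 r 32.5
cap in tool X,Y -105.9 219.7 r 16
bar 131 [ 0.5722 -0.046   0.1035]
beaker 136 [ 0.5762 -0.3231  0.0822]
beaker 137 [ 0.579  -0.3206  0.0828]
tin 467 [0.434  0.1995 0.0252]
tin 470 [0.434  0.1997 0.0246]
rack 782 [0.6073 0.2327 0.0336]
rack 784 [0.6082 0.2324 0.0337]
wrench 542 [ 0.481  -0.4022  0.0063]
wrench 549 [ 0.4853 -0.4002  0.0058]
spare 130 [ 0.7534 -0.0666  0.1773]
spare 128 [ 0.7538 -0.0667  0.1777]
```

View pics/end.png

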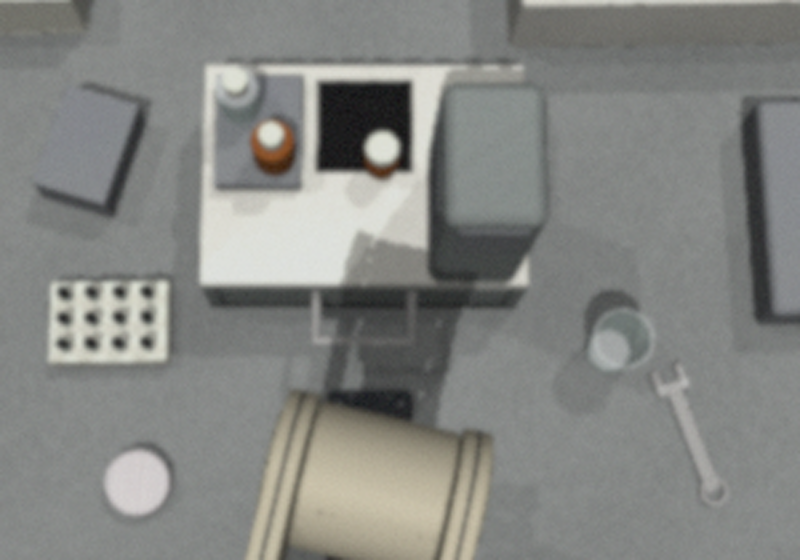

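The last picture shows the handle back at about (362, 340) with the panel flush. The beaker at (622, 340), wrench, rack and tin are where they started, so I'm handing in.

```bash
python3 -c "
from plant import order
print(order.close_job())"
```

```text
the job is handed in; nothing more can be done
None
```

The job is handed in at 31.7 s: drawer out to its stop, all three caps pressed home, drawer shut and the other items in place; the fingers briefly brushed the unit's front edge (about 9 N), the right cap was pressed with the gripper body (its home position judged from camera depth), and the drawer had crept in to about 119 mm at some point before that cap was confirmed home.

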